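# Third hand: stand up a heat sink and press it to the spring plate

### The job

The aluminium heat sink has toppled onto its flat face: stand it upright, yellow end up, on the bed of the fastening jig, its flat face flush against the orange spring plate and centred on it, and press it against the plate with a steady push of about 8 newtons (pointer in the green zone) so that a colleague can drive the screws from behind. Finish while still holding it pressed there, do not let go; never ram the plate, and leave the other things on the bench where they are.

Things in the scene. Friction and masses are not known exactly. Their poses are not given: they have to be found in the camera images.
- heatsink: Loose finned aluminium block 40 x 50 x 80 mm, 0.22 kg, top 14 mm yellow. Origin: centre of the plain 40 x 50 mm end; z to the yellow end (80 mm), x to the flat face (20 mm; fin tips at -20), y across the width (+-25 mm; flat outer fins, good to grip). Starts lying on its flat face on the 3 mm mat: x axis down, z level, yellow end towards the robot's left within 30 degrees.
- jig: Fixed jig: aluminium bed 170 (x) x 130 (y) x 8 mm. Origin: centre of its underside, on the 3 mm thick blue mat; bed top at z = 8 mm, free from x = -85 to 30 mm. x points from its open front (robot side) to the spring plate, y left, z up. Behind the plate two posts 42 mm high (y = +-45 mm); at y = 61 mm a white scale 28 mm high, green zone for the plate's red pointer.
- plate: Orange upright plate 56 mm wide, 70 mm high above the bed; below 20 mm wings 112 mm wide. Origin: on its front face, mid width, at bed top level; axes as the jig's; unpressed at jig x = 30 mm. It slides along jig +x up to 18 mm on springs: 3.2 N to start, plus 0.6 N per mm, so 8 N at 8 mm; springs back when let go. Pointer is in the green at 4 to 12 mm. Black slots for screws.
- face (a point): Centre of the heat sink's flat face: 20 mm along the heat sink's x and 40 mm along its z from its origin.
- screwdriver: Orange-handled screwdriver lying across the near side of the mat, in front of the jig, loose; bystander.
- driver_green: Green-handled small screwdriver lying far left, loose; bystander.
- syringe: White flux syringe 125 mm long, lying on the left, loose; bystander.
- solder: Steel-coloured solder reel, 56 mm across and 35 mm high, loose; bystander on the right.
- screw_tray: Grey divided screw tray 90 x 70 x 22 mm, loose; bystander on the right.
- pcb: Green circuit board 110 x 80 mm with chips, up to 17 mm high, loose; bystander on the right.
Mind the look-alikes: they are no part of the job. Leave any pink or purple look-alike of the heatsink alone.

How it is judged:
By the outcome, as a careful person would: the job done as asked, in the order asked, and still so for the second after the job is handed in, while the arm keeps its last pose, push and grip.
It also fails if it takes over 72 s, if anything falls off the work surface, if the arm or the gripper's body presses on something with over 40 N, if the wrist force passes 120 N, or if a joint passes its speed limit or range.

### The arm

A 7-joint arm with a two-finger parallel gripper is mounted at the origin on the work surface. World frame = base frame: x ahead of the robot, y to its left, z up, the work surface at z = 0. Lengths are in m, angles in degrees, forces in N, time in s.
With the tool pointing down it reaches from about 0.375 to 0.925 m from the base axis. Payload 3.1 kg.
Tool frame: the origin (TCP) lies at the very end of the fingers, on their centre line; the grasp point (between the pads) lies ctrl.pinch_z behind it (ctrl.pinch_z is the distance from the TCP to the grasp point, in m); z points along the fingers, y is the line along which they close (so a half turn about z gives the same grasp; the last joint's range is limited). The gripper opens to 85 mm and grips with 20 to 120 N. Pads are 22 mm wide; open, the fingers measure 114 mm over their backs; the gripper's body (76 mm by 85 mm) begins 54 mm behind the grasp point. The pads swing forward as they close: fully open they stand 13 mm farther back than shut.
Start: joints at [59.771, 21.939, 2.515, 91.553, -1.026, 66.532, -2.859], TCP at [0.271, -0.591, 0.231] pointing down, gripper open.
Joint ranges: [-149.38, 149.38], [-23.57, 123.04], [-84.95, 90], [0, 143.3], [-89.99, 269.99], [3.08, 112.72], [-163.45, 163.45]. Speed limits (degrees/s): [159.86, 159.86, 180, 180, 180, 180, 180].

### API

Orientations are given as a 3x3 rotation matrix whose columns are the frame's x, y, z axes.
In Python, from plant import ctrl gives the robot as it stands.
- The arm moves only by the tool send_rows, never from a script. Its argument "moves" is a list of rows, each an object with "rot": the turn, a rotation vector about the tool's x, y, z in rad, a list of three; "linear": the shift along the tool's x, y, z in m, a list of three; "gripper": the closure, from 0 (fully open) to 1 (shut). In form: [{"rot": [rx, ry, rz], "linear": [tx, ty, tz], "gripper": gripper}, ...]. A call has 1 to 10 rows; each row shifts and turns the commanded pose from where the row before left it, along the tool's axes as they then stand; what a row does not reach is not made up. A row lasts 1/12 s, in which the tool goes at most 41.7 mm and 7.16 degrees, less where a joint would pass 70% of its speed; a pose out of reach is approached as far as the arm can. A call with a gripper value outside its range is refused whole. The fingers move at their own pace and stop on an object; "force" is the grip in N (left out, the last holds). Time passes only in rows, so rows that do not move let the fingers close. It gives the time, the measured TCP pose, the force, the opening and the grip force at its end, in the units of the state.
- ctrl.get_state(): the state, without advancing time (a new reading comes with each control period).
- ctrl.read_camera(name): name is "scene" or "top" or "wrist"; returns the picture (480x640x3 uint8, red, green, blue); there is no depth.
- ctrl.get_calibration(name): a dict with "camera_matrix" (3x3 intrinsics, pixels), "k1" (the pictures are not rectified: a ray, as slopes to the right and down, at radius r is drawn at 1 + k1 r^2 times it, then the intrinsics apply), "R" (3x3) and "t" (3): a world point X has camera coordinates R X + t; the wrist camera has in their place "mount" (4x4, takes a point from camera to tool coordinates, whose origin is the TCP and whose axes are the flange's). Camera axes: x right, y down, z forward; pixel columns grow to the right and rows downward; lengths in m; the calibration is good to about 2 mm. A picture is of the moment at which its call begins: read the wrist's pose just before it. get_calibration takes no time and is no camera call.
- ctrl.job_done(): hands the job in; it is judged then, once.
The state is a dict: "clock": time; "joints": joint angles; "qd": joint speeds; "tau": joint torques, N m; "tcp_pos": TCP position; "ee_rot": TCP orientation; "ft_force": force on the tool from outside, world axes, zero at the start; "ft_torque": the same for the moment, N m; "finger_gap": opening from 0.0 (shut) to 1.0 (fully open); "grip_force": force on a finger pad.
Only numpy, scipy, OpenCV 4.12 (cv2) and the standard library are available. Lean on these libraries where they do the work, as an engineer would, in place of code of your own. Each camera call takes 0.05 s, during which the arm holds its last target. There are 200 camera calls.

## Working session

There is one attempt and no reset: what is moved stays moved. The work goes in short steps, Python scripts to look and compute and a tool call to move; the robot and the scene stay as the last step left them, time stands still between calls to the robot, and variables do not carry over. Pictures are saved under pics/ and viewed, at most 10 in all, crops included, and the job is handed in when it is done.

Besides the shell and the picture viewer there is one more tool, called after "Emit:" in YAML: its name, and indented under it one key for each argument. send_rows: Moves the arm, as the interface text tells. Its arguments: {"type":"object","properties":{"moves":{"type":"array","items":{"type":"object","properties":{"rot":{"type":"array","items":{"type":"number"}},"linear":{"type":"array","items":{"type":"number"}},"gripper":{"type":"number"}}}},"force":{"type":"number"}},"required":["moves"]}

```bash
mkdir -p pics; ls; python3 - <<'E'
from plant import ctrl
import cv2,numpy as np
print(ctrl.pinch_z); s=ctrl.get_state(); print(s)
for n in("scene","top"):
    im=ctrl.read_camera(n); cv2.imwrite(f"pics/{n}0.png",im[:,:,::-1]); 
for n in("scene","top","wrist"): print(n,ctrl.get_calibration(n))
E
```

```text
pics
0.0187
{'clock': 0.0, 'joints': array([59.77279995, 21.99206233,  2.5108217 , 91.65000196, -1.02465231,
       66.53319824, -2.8586592 ]), 'qd': array([ 0.01465164,  0.00322551,  0.14220388, -0.02882321, -0.06017566,
        0.05869243,  0.03336113]), 'tau': array([-5.26119948e-04, -4.33459103e+01,  1.02463625e+00, -2.49510598e+01,
        1.05200149e-02,  1.13981887e-02,  1.02306319e-05]), 'tcp_pos': array([ 0.27042263, -0.59002064,  0.22987831]), 'ee_rot': array([[ 9.09020614e-01,  4.16749281e-01, -1.24917498e-03],
       [ 4.16751125e-01, -9.09017573e-01,  2.35605917e-03],
       [-1.53636041e-04, -2.66230143e-03, -9.99996444e-01]]), 'ft_force': array([ 0.15532268,  0.18582092, -0.6559393 ]), 'ft_torque': array([-0.04239692, -0.0224451 ,  0.00142886]), 'grip_force': 0.0, 'finger_gap': 0.9958560347514748}
scene {'camera_matrix': array([[494.29363574,   0.        , 317.78295604],
       [  0.        , 494.29363574, 234.64808559],
       [  0.        ,   0.        ,   1.        ]]), 'k1': -0.10803453673677431, 'R': array([[-0.74657942,  0.66522497,  0.00974214],
       [ 0.38624
[... 398 characters left out ...]
  [-0.9768694 , -0.01529967, -0.21328876],
       [ 0.21322449,  0.00573472, -0.9769864 ]]), 't': array([0.0436822 , 0.56890929, 1.00318291])}
wrist {'camera_matrix': array([[358.86980256,   0.        , 322.57675706],
       [  0.        , 358.86980256, 239.79895704],
       [  0.        ,   0.        ,   1.        ]]), 'k1': -0.02966387897190856, 'mount': array([[-8.62960637e-04, -9.49240645e-01, -3.14549602e-01,
         8.04299996e-02],
       [ 9.99997682e-01, -1.98738515e-04, -2.14372537e-03,
        -1.85462595e-04],
       [ 1.97239813e-03, -3.14550723e-01,  9.49238617e-01,
        -1.42284392e-01],
       [ 0.00000000e+00,  0.00000000e+00,  0.00000000e+00,
         1.00000000e+00]])}
```

View pics/scene0.png

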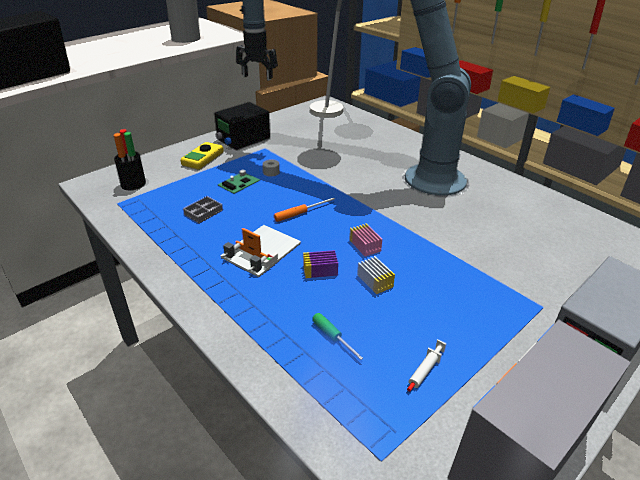

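View pics/top0.png

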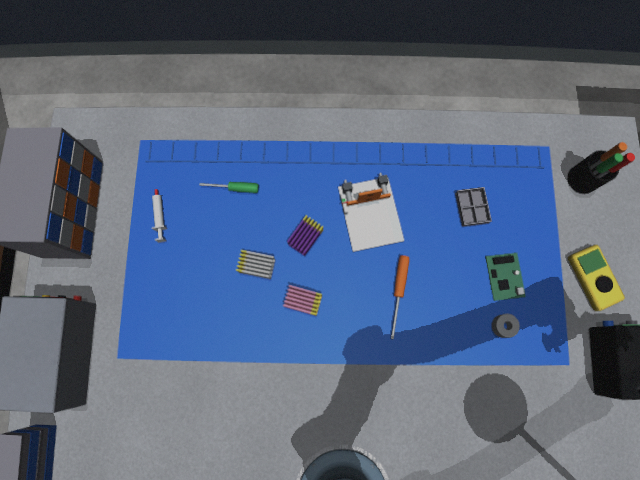

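Three blocks look alike. They are purple at (305,235), pink at (302,299), and white/grey aluminium with a yellow end at (255,264) in the top view. The last fits: aluminium colour, yellow end to the left. I'll confirm it in a crop. The jig is at about (372,215), with the plate at (368,197).

```bash
cat > h.py <<'E'
from plant import ctrl
import numpy as np, cv2
from scipy.spatial.transform import Rotation as Rn
def cam(n,st=None):
    c=ctrl.get_calibration(n)
    if n=="wrist":
        T=np.eye(4);T[:3,:3]=st["ee_rot"];T[:3,3]=st["tcp_pos"];M=T@c["mount"];R=M[:3,:3].T;t=-R@M[:3,3]
    else: R,t=c["R"],c["t"]
    return c["camera_matrix"],c["k1"],R,t
def ray(cm,uv):
    K,k1,R,t=cm; uv=np.atleast_2d(uv).astype(float)
    d=(uv-K[:2,2])/[K[0,0],K[1,1]]; p=d.copy()
    for _ in range(10): p=d/(1+k1*(p**2).sum(1,keepdims=True))
    v=np.c_[p,np.ones(len(p))]@R
    return -R.T@t, v/np.linalg.norm(v,axis=1,keepdims=True)
def onplane(cm,uv,z):
    C,v=ray(cm,uv); return C+v*((z-C[2])/v[:,2:])
def proj(cm,X):
    K,k1,R,t=cm; c=np.atleast_2d(X)@R.T+t; p=c[:,:2]/c[:,2:]; p=p*(1+k1*(p**2).sum(1,keepdims=True))
    return p*[K[0,0],K[1,1]]+K[:2,2]
def corners(m):
    cs,_=cv2.findContours(m.astype(np.uint8),cv2.RETR_EXTERNAL,cv2.CHAIN_APPROX_NONE)
    c=max(cs,key=cv2.contourArea); return c,cv2.boxPoints(cv2.minAreaRect(c))
E
python3 - <<'E'
from h import *
im=cv2.imread("pics/top0.png"); cm=cam("top"); hsv=cv2.cvtColor(im,cv2.COLOR_BGR2HSV).astype(int)
H,S,V=hsv[...,0],hsv[...,1],hsv[...,2]
u,v=np.meshgrid(range(640),range(480))
blue=(H>100)&(H<125)&(S>120)
roi=lambda a,b,c,d:(u>=a)&(u<b)&(v>=c)&(v<d)
def rep(n,m,z):
    m=cv2.morphologyEx(m.astype(np.uint8),cv2.MORPH_OPEN,np.ones((3,3)))
    c,b=corners(m); print(n,cv2.contourArea(c)); print(np.c_[b,onplane(cm,b,z)].round(3))
rep("hs",~blue&(V>70)&roi(228,284,240,285),.043)
y=(H>18)&(H<38)&(S>120)&roi(228,284,240,285); p=np.c_[u[y],v[y]].mean(0); print("yellow",p,onplane(cm,p,.043))
rep("bed",(S<60)&(V>150)&roi(330,410,170,255),.011)
o=(H<15)&(S>150)&roi(330,400,170,215); rep("plate",o,.081)
cr=np.hstack([cv2.resize(im[225:325,220:330],None,fx=4,fy=4,interpolation=cv2.INTER_CUBIC)[:400],cv2.resize(im[165:265,330:420],None,fx=4,fy=4,interpolation=cv2.INTER_CUBIC)])
cv2.imwrite("pics/crop.png",cr)
E
```

```text
hs 764.0
[[2.35846e+02 2.71769e+02 4.97000e-01 2.56000e-01 4.30000e-02]
 [2.40423e+02 2.48885e+02 5.52000e-01 2.48000e-01 4.30000e-02]
 [2.75423e+02 2.55885e+02 5.37000e-01 1.64000e-01 4.30000e-02]
 [2.70846e+02 2.78769e+02 4.82000e-01 1.73000e-01 4.30000e-02]]
yellow [241.72727273 261.03896104] [[0.52323664 0.24366712 0.043     ]]
bed 2249.0
[[ 3.41708e+02  2.03270e+02  6.79000e-01  8.00000e-03  1.10000e-02]
 [ 3.93464e+02  1.92438e+02  7.09000e-01 -1.22000e-01  1.10000e-02]
 [ 4.03560e+02  2.40674e+02  5.86000e-01 -1.45000e-01  1.10000e-02]
 [ 3.51804e+02  2.51506e+02  5.57000e-01 -1.80000e-02  1.10000e-02]]
plate 209.0
[[ 3.45317e+02  1.96146e+02  6.75000e-01  2.00000e-03  8.10000e-02]
 [ 3.82537e+02  1.88171e+02  6.96000e-01 -8.60000e-02  8.10000e-02]
 [ 3.84454e+02  1.97117e+02  6.74000e-01 -9.00000e-02  8.10000e-02]
 [ 3.47234e+02  2.05093e+02  6.53000e-01 -3.00000e-03  8.10000e-02]]
```

View pics/crop.png

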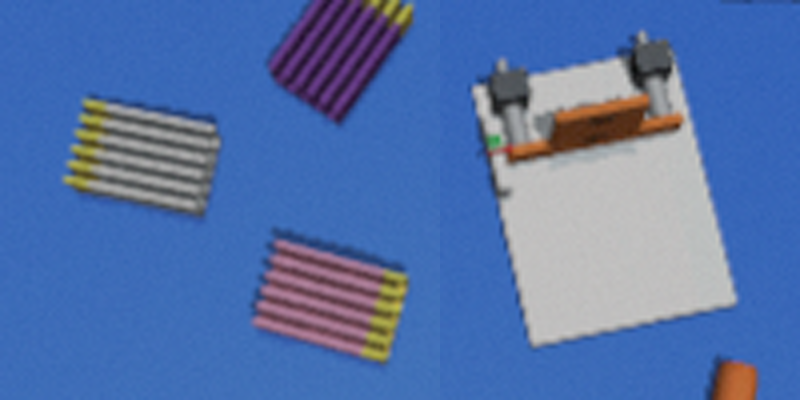

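The crop confirms it: the block at (255,264) is silver with its yellow fin ends at left (242,261). The pink and purple blocks are decoys. The bed's front corners are at (352,251) and (404,241).

```bash
cat >> h.py <<'E'
def go(R=None,p=None,st=None,frac=(38,6.5)):
    """print tool-axis shift at present attitude, and rotvec; with rows needed"""
    st=st or ctrl.get_state(); R0=st["ee_rot"]
    if p is not None:
        d=R0.T@(np.array(p)-st["tcp_pos"]); n=int(np.ceil(np.linalg.norm(d)*1000/frac[0])); print("lin",d.round(4),"rows",n,"each",(d/max(n,1)).round(4))
    if R is not None:
        r=Rn.from_matrix(R0.T@R).as_rotvec(); n=int(np.ceil(np.degrees(np.linalg.norm(r))/frac[1])); print("rot",r.round(4),"rows",n,"each",(r/max(n,1)).round(4))
def toolR(hx,hz,a):
    """tool attitude from heat sink axes hx,hz (tool z=cos a hx - sin a hz, tool y=-hs y)"""
    hx=np.array(hx)/np.linalg.norm(hx); hz=np.array(hz)-hx*np.dot(hx,hz); hz/=np.linalg.norm(hz); hy=np.cross(hz,hx)
    z=np.cos(a)*hx-np.sin(a)*hz; y=-hy; return np.c_[np.cross(y,z),y,z]
E
python3 - <<'E'
from h import *
t=cam("top");s=cam("scene")
print("lamp top",onplane(t,[[495,405]],0),onplane(t,[[560,470]],[0.0]),"scene base",onplane(s,[[325,107],[320,157]],0))
print(-t[2].T@t[3])
az=np.radians(79.8); hz=[np.cos(az),np.sin(az),0]
R=toolR([0,0,-1],hz,np.pi/4); print(R.round(3))
g=np.array([.520,.213,.030]); tip=g+R[:,2]*ctrl.pinch_z; print("tip at grasp",tip, "pre",tip-R[:,2]*.12)
print(Rn.from_matrix(R).as_rotvec())
go(R,[.48,-.45,.26])
E
```

```text
lamp top [[ 0.19857191 -0.3547818   0.        ]] [[ 0.05136063 -0.50303165  0.        ]] scene base [[-0.15052359 -0.6940966   0.        ]
 [ 0.17811362 -0.36014043  0.        ]]
[0.34114054 0.04662753 1.10154023]
[[ 0.125  0.984 -0.125]
 [ 0.696 -0.177 -0.696]
 [-0.707 -0.    -0.707]]
tip at grasp [0.51765843 0.19998608 0.0167771 ] pre [0.53268457 0.28349785 0.10162992]
[ 1.93428444  1.61731283 -0.80120685]
lin [ 0.2488 -0.0401 -0.0299] rows 7 each [ 0.0355 -0.0057 -0.0043]
rot [-0.3796 -0.7236 -0.9106] rows 11 each [-0.0345 -0.0658 -0.0828]
```

Emit:
send_rows:
  moves:
    - {"linear":[0.0355,-0.0057,-0.0043],"rot":[0,0,0],"gripper":0}
    - {"linear":[0.0355,-0.0057,-0.0043],"rot":[0,0,0],"gripper":0}
    - {"linear":[0.0355,-0.0057,-0.0043],"rot":[0,0,0],"gripper":0}
    - {"linear":[0.0355,-0.0057,-0.0043],"rot":[0,0,0],"gripper":0}
    - {"linear":[0.0355,-0.0057,-0.0043],"rot":[0,0,0],"gripper":0}
    - {"linear":[0.0355,-0.0057,-0.0043],"rot":[0,0,0],"gripper":0}
    - {"linear":[0.0355,-0.0057,-0.0043],"rot":[0,0,0],"gripper":0}
  force: 60

```text
clock: 0.68
tcp_pos: [0.481, -0.4496, 0.2609]
ee_rot: [[0.909, 0.417, -0.001], [0.417, -0.909, 0.001], [-0.001, -0.001, -1.0]]
ft_force: [0.2, -0.5, -0.4]
finger_gap: 1.001
grip_force: 0.0
```

Emit:
send_rows:
  moves:
    - {"linear":[0,0,0],"rot":[0,0,-0.115],"gripper":0}
    - {"linear":[0,0,0],"rot":[0,0,-0.115],"gripper":0}
    - {"linear":[0,0,0],"rot":[0,0,-0.115],"gripper":0}
    - {"linear":[0,0,0],"rot":[0,0,-0.115],"gripper":0}
    - {"linear":[0,0,0],"rot":[0,0,-0.115],"gripper":0}
    - {"linear":[0,0,0],"rot":[0,0,-0.115],"gripper":0}
    - {"linear":[0,0,0],"rot":[0,0,-0.115],"gripper":0}
    - {"linear":[0,0,0],"rot":[0,0,-0.115],"gripper":0}
    - {"linear":[0,0,0],"rot":[0,0,0],"gripper":0}

```text
clock: 1.43
tcp_pos: [0.4797, -0.4508, 0.2605]
ee_rot: [[0.217, 0.976, -0.001], [0.976, -0.217, 0.001], [0.001, -0.001, -1.0]]
ft_force: [-0.3, -0.3, -0.1]
finger_gap: 1.004
grip_force: 0.0
```

```bash
python3 - <<'E'
from h import *
s=ctrl.get_state();print(s["clock"],s["tcp_pos"].round(4),s["joints"].round(1));print(s["ee_rot"].round(3))
az=np.radians(79.8); hz=[np.cos(az),np.sin(az),0]
R=toolR([0,0,-1],hz,np.pi/4)
go(R,[.51,.10,.26])
go(R,[.533,.283,.15])
E
```

```text
1.4333 [ 0.4797 -0.4508  0.2605] [ 48.6  22.2 -11.7  87.8   4.6  70.5  23.6]
[[ 0.217  0.976 -0.001]
 [ 0.976 -0.217  0.001]
 [ 0.001 -0.001 -1.   ]]
lin [ 0.5442 -0.0902  0.0012] rows 15 each [ 0.0363 -0.006   0.0001]
rot [-0.0173 -0.7863 -0.0385] rows 7 each [-0.0025 -0.1123 -0.0055]
lin [ 0.7277 -0.1074  0.1113] rows 20 each [ 0.0364 -0.0054  0.0056]
rot [-0.0173 -0.7863 -0.0385] rows 7 each [-0.0025 -0.1123 -0.0055]
```

Emit:
send_rows:
  moves:
    - {"linear":[0.036,-0.006,0],"rot":[0,0,0],"gripper":0}
    - {"linear":[0.036,-0.006,0],"rot":[0,0,0],"gripper":0}
    - {"linear":[0.036,-0.006,0],"rot":[0,0,0],"gripper":0}
    - {"linear":[0.036,-0.006,0],"rot":[0,0,0],"gripper":0}
    - {"linear":[0.036,-0.006,0],"rot":[0,0,0],"gripper":0}
    - {"linear":[0.036,-0.006,0],"rot":[0,0,0],"gripper":0}
    - {"linear":[0.036,-0.006,0],"rot":[0,0,0],"gripper":0}
    - {"linear":[0.036,-0.006,0],"rot":[0,0,0],"gripper":0}
    - {"linear":[0.036,-0.006,0],"rot":[0,0,0],"gripper":0}
    - {"linear":[0.036,-0.006,0],"rot":[0,0,0],"gripper":0}

```text
clock: 2.27
tcp_pos: [0.5, -0.0849, 0.2612]
ee_rot: [[0.223, 0.975, -0.0], [0.975, -0.223, -0.0], [-0.0, -0.0, -1.0]]
ft_force: [0.4, 0.0, 0.6]
finger_gap: 1.001
grip_force: 0.0
```

Emit:
send_rows:
  moves:
    - {"linear":[0.036,-0.006,0],"rot":[0,0,0],"gripper":0}
    - {"linear":[0.036,-0.006,0],"rot":[0,0,0],"gripper":0}
    - {"linear":[0.036,-0.006,0],"rot":[0,0,0],"gripper":0}
    - {"linear":[0.036,-0.006,0],"rot":[0,0,0],"gripper":0}
    - {"linear":[0.036,-0.006,0],"rot":[0,0,0],"gripper":0}
    - {"linear":[0,0,0],"rot":[0,0,0],"gripper":0}
    - {"linear":[0,0,0],"rot":[0,0,0],"gripper":0}

```text
clock: 2.85
tcp_pos: [0.51, 0.0991, 0.2614]
ee_rot: [[0.215, 0.977, -0.0], [0.977, -0.215, 0.001], [0.001, -0.0, -1.0]]
ft_force: [-0.4, -1.1, -0.5]
finger_gap: 1.002
grip_force: 0.0
```

```bash
python3 - <<'E'
from h import *
s=ctrl.get_state();im=ctrl.read_camera("wrist")[:,:,::-1]; cv2.imwrite("pics/w1.png",im)
print(s["clock"],s["tcp_pos"].round(4),s["joints"].round(1))
cm=cam("wrist",s)
hsv=cv2.cvtColor(np.ascontiguousarray(im),cv2.COLOR_BGR2HSV).astype(int);H,S,V=[hsv[...,i] for i in range(3)]
print(proj(cm,[[.52,.213,.043]]))
E
```

```text
2.85 [0.51   0.0991 0.2614] [ 15.6   8.7 -33.6 106.    5.2  66.8 -32.2]
[[307.85388276  85.50793802]]
```

View pics/w1.png

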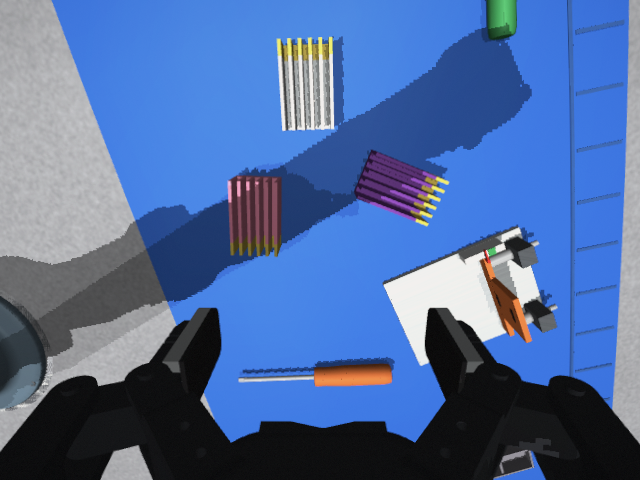

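The wrist view shows the aluminium block at (306,84), which matches the prediction of (308,85.5), yellow end on the far side. The decoys are pink at (255,215) and purple at (403,187). The bed's front corners are about (384,284) and (422,365).

```bash
python3 - <<'E'
from h import *
s=ctrl.get_state();cm=cam("wrist",s)
im=cv2.imread("pics/w1.png");hsv=cv2.cvtColor(im,cv2.COLOR_BGR2HSV).astype(int);H,S,V=[hsv[...,i] for i in range(3)]
u,v=np.meshgrid(range(640),range(480))
roi=(u>265)&(u<350)&(v>25)&(v<145)
m=roi&((S<70)|((H>18)&(H<40)))&(V>90)
m=cv2.morphologyEx(m.astype(np.uint8),cv2.MORPH_CLOSE,np.ones((9,9)))
c,b=corners(m); P=onplane(cm,b,.043); print(np.c_[b,P].round(4))
print("sides",np.linalg.norm(np.diff(np.r_[P,P[:1]],axis=0),axis=1).round(4))
# extreme quad
q=cv2.approxPolyDP(cv2.convexHull(c),6,True)[:,0]; Q=onplane(cm,q,.043);print(np.c_[q,Q].round(4))
rb=(u>375)&(u<540)&(v>220)&(v<370); mb=rb&(S<60)&(V>150)
c,b=corners(cv2.morphologyEx(mb.astype(np.uint8),cv2.MORPH_OPEN,np.ones((3,3)))); q=cv2.approxPolyDP(cv2.convexHull(c),5,True)[:,0];print(np.c_[q,onplane(cm,q,.011)].round(4))
E
```

```text
[[2.766987e+02 3.763340e+01 5.026000e-01 2.551000e-01 4.300000e-02]
 [3.319911e+02 3.654920e+01 5.513000e-01 2.450000e-01 4.300000e-02]
 [3.338082e+02 1.292195e+02 5.360000e-01 1.662000e-01 4.300000e-02]
 [2.785157e+02 1.303036e+02 4.838000e-01 1.770000e-01 4.300000e-02]]
sides [0.0497 0.0802 0.0533 0.0804]
[[3.320e+02 3.700e+01 5.512e-01 2.446e-01 4.300e-02]
 [3.330e+02 1.280e+02 5.355e-01 1.675e-01 4.300e-02]
 [2.820e+02 1.300e+02 4.871e-01 1.765e-01 4.300e-02]
 [2.770e+02 3.800e+01 5.028e-01 2.548e-01 4.300e-02]]
[[ 4.830e+02  2.520e+02  6.783e-01 -6.700e-03  1.100e-02]
 [ 5.050e+02  3.320e+02  6.974e-01 -1.219e-01  1.100e-02]
 [ 4.200e+02  3.640e+02  5.852e-01 -1.456e-01  1.100e-02]
 [ 3.840e+02  2.840e+02  5.582e-01 -2.170e-02  1.100e-02]
 [ 4.550e+02  2.540e+02  6.458e-01 -2.000e-03  1.100e-02]]
```

Emit:
send_rows:
  moves:
    - {"linear":[0,0,0],"rot":[0,-0.112,-0.003],"gripper":0}
    - {"linear":[0,0,0],"rot":[0,-0.112,-0.003],"gripper":0}
    - {"linear":[0,0,0],"rot":[0,-0.112,-0.003],"gripper":0}
    - {"linear":[0,0,0],"rot":[0,-0.112,-0.003],"gripper":0}
    - {"linear":[0,0,0],"rot":[0,-0.112,-0.003],"gripper":0}
    - {"linear":[0,0,0],"rot":[0,-0.112,-0.003],"gripper":0}
    - {"linear":[0,0,0],"rot":[0,-0.112,-0.003],"gripper":0}
    - {"linear":[0,0,0],"rot":[0,0,0],"gripper":0}
    - {"linear":[0,0,0],"rot":[0,0,0],"gripper":0}

```text
clock: 3.65
tcp_pos: [0.5104, 0.0948, 0.2595]
ee_rot: [[0.135, 0.979, -0.15], [0.694, -0.202, -0.691], [-0.707, -0.011, -0.707]]
ft_force: [0.2, -0.5, 0.1]
finger_gap: 0.999
grip_force: 0.0
```

```bash
python3 - <<'E'
from h import *
s=ctrl.get_state();print(s["clock"],s["tcp_pos"].round(4),s["joints"].round(1));print(s["ee_rot"].round(3))
az=np.radians(79); hz=[np.cos(az),np.sin(az),0]
R=toolR([0,0,-1],hz,np.pi/4)
g=np.array([.519,.211,.030]); tip=g+R[:,2]*ctrl.pinch_z; pre=tip-R[:,2]*.10; print(tip,pre)
go(R,pre)
E
```

```text
3.65 [0.5104 0.0948 0.2595] [ -9.4  28.2 -31.2  94.6  38.9 100.9 -60.3]
[[ 0.135  0.979 -0.15 ]
 [ 0.694 -0.202 -0.691]
 [-0.707 -0.011 -0.707]]
[0.51647695 0.19802005 0.0167771 ] [0.52996919 0.26743157 0.08748778]
lin [ 0.2441 -0.0138 -0.0005] rows 7 each [ 0.0349 -0.002  -0.0001]
rot [-0.0155 -0.0005 -0.0004] rows 1 each [-0.0155 -0.0005 -0.0004]
```

Emit:
send_rows:
  moves:
    - {"linear":[0.0349,-0.002,0],"rot":[-0.0155,0,0],"gripper":0}
    - {"linear":[0.0349,-0.002,0],"rot":[0,0,0],"gripper":0}
    - {"linear":[0.0349,-0.002,0],"rot":[0,0,0],"gripper":0}
    - {"linear":[0.0349,-0.002,0],"rot":[0,0,0],"gripper":0}
    - {"linear":[0.0349,-0.002,0],"rot":[0,0,0],"gripper":0}
    - {"linear":[0.0349,-0.002,0],"rot":[0,0,0],"gripper":0}
    - {"linear":[0.0349,-0.002,0],"rot":[0,0,0],"gripper":0}
    - {"linear":[0,0,0],"rot":[0,0,0],"gripper":0}
    - {"linear":[0,0,0],"rot":[0,0,0],"gripper":0}

```text
clock: 4.4
tcp_pos: [0.5305, 0.2664, 0.088]
ee_rot: [[0.137, 0.981, -0.134], [0.694, -0.192, -0.694], [-0.707, 0.002, -0.707]]
ft_force: [0.1, -0.8, -0.0]
finger_gap: 1.0
grip_force: 0.0
```

```bash
python3 - <<'E'
from h import *
s=ctrl.get_state();print(s["clock"],s["tcp_pos"].round(4),s["joints"].round(1));print(s["ee_rot"].round(3))
az=np.radians(79); hz=[np.cos(az),np.sin(az),0]
R=toolR([0,0,-1],hz,np.pi/4)
g=np.array([.519,.211,.030]); tip=g+R[:,2]*ctrl.pinch_z; go(R,tip)
E
```

```text
4.4 [0.5305 0.2664 0.088 ] [-24.2  51.1 -30.1  80.6  41.   99.1 -75.1]
[[ 0.137  0.981 -0.134]
 [ 0.694 -0.192 -0.694]
 [-0.707  0.002 -0.707]]
lin [ 0.001  -0.0008  0.0997] rows 3 each [ 0.0003 -0.0003  0.0332]
rot [ 0.0006 -0.0001 -0.0022] rows 1 each [ 0.0006 -0.0001 -0.0022]
```

Emit:
send_rows:
  moves:
    - {"linear":[0,0,0.025],"rot":[0,0,0],"gripper":0}
    - {"linear":[0,0,0.025],"rot":[0,0,0],"gripper":0}
    - {"linear":[0,0,0.02],"rot":[0,0,0],"gripper":0}
    - {"linear":[0,0,0.02],"rot":[0,0,0],"gripper":0}
    - {"linear":[0.001,-0.001,0.01],"rot":[0,0,0],"gripper":0}
    - {"linear":[0,0,0],"rot":[0,0,0],"gripper":0}
    - {"linear":[0,0,0],"rot":[0,0,0],"gripper":0}

```text
clock: 4.98
tcp_pos: [0.5177, 0.1982, 0.0192]
ee_rot: [[0.141, 0.981, -0.132], [0.695, -0.193, -0.693], [-0.705, 0.006, -0.709]]
ft_force: [-0.6, 0.4, 0.6]
finger_gap: 0.999
grip_force: 0.0
```

```bash
python3 - <<'E'
from h import *
im=ctrl.read_camera("scene")[:,:,::-1]; cv2.imwrite("pics/s1.png",cv2.resize(im[200:340,290:450],None,fx=4,fy=4))
E
```

```text
(no output)
```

View pics/s1.png

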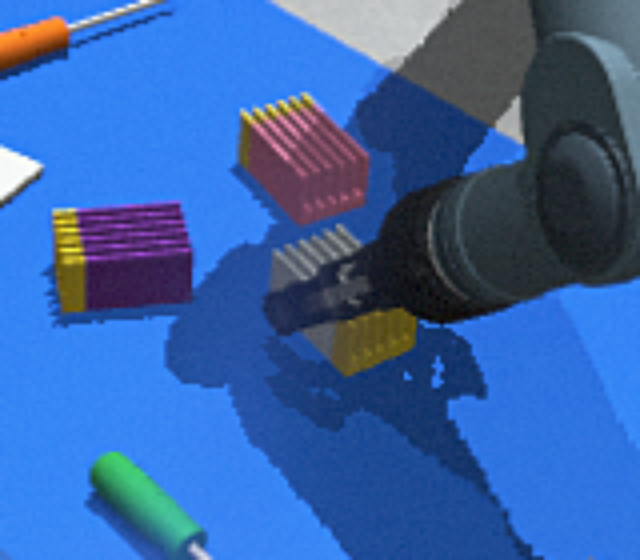

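The gripper straddles the block around its middle, with the fingers on the two outer fins. I'll close now.

Emit:
send_rows:
  moves:
    - {"linear":[0,0,0],"rot":[0,0,0],"gripper":1}
    - {"linear":[0,0,0],"rot":[0,0,0],"gripper":1}
    - {"linear":[0,0,0],"rot":[0,0,0],"gripper":1}
    - {"linear":[0,0,0],"rot":[0,0,0],"gripper":1}
    - {"linear":[0,0,0],"rot":[0,0,0],"gripper":1}
    - {"linear":[0,0,0],"rot":[0,0,0],"gripper":1}
    - {"linear":[0,0,0],"rot":[0,0,0],"gripper":1}
    - {"linear":[0,0,0],"rot":[0,0,0],"gripper":1}
  force: 70

```text
clock: 5.7
tcp_pos: [0.5169, 0.2011, 0.0182]
ee_rot: [[0.137, 0.982, -0.13], [0.696, -0.189, -0.692], [-0.704, 0.004, -0.71]]
ft_force: [1.7, 4.4, 5.2]
finger_gap: 0.577
grip_force: 72.8
```

```bash
python3 - <<'E'
from h import *
s=ctrl.get_state();print(s["clock"],s["tcp_pos"].round(4),s["joints"].round(1),s["ft_force"].round(1),s["finger_gap"],s["grip_force"]);print(s["ee_rot"].round(3))
go(None,s["tcp_pos"]+[0,0,.2])
E
```

```text
5.7 [0.5169 0.2011 0.0182] [-20.3  52.1 -28.7  89.3  43.8  90.2 -77.5] [1.7 4.4 5.2] 0.5768635318068327 72.75094270706177
[[ 0.137  0.982 -0.13 ]
 [ 0.696 -0.189 -0.692]
 [-0.704  0.004 -0.71 ]]
lin [-0.1409  0.0009 -0.1419] rows 6 each [-0.0235  0.0001 -0.0237]
```

Emit:
send_rows:
  moves:
    - {"linear":[-0.01,0,-0.01],"rot":[0,0,0],"gripper":1}
    - {"linear":[-0.02,0,-0.02],"rot":[0,0,0],"gripper":1}
    - {"linear":[-0.023,0,-0.023],"rot":[0,0,0],"gripper":1}
    - {"linear":[-0.023,0,-0.023],"rot":[0,0,0],"gripper":1}
    - {"linear":[-0.023,0,-0.023],"rot":[0,0,0],"gripper":1}
    - {"linear":[-0.02,0,-0.02],"rot":[0,0,0],"gripper":1}
    - {"linear":[-0.01,0,-0.01],"rot":[0,0,0],"gripper":1}
    - {"linear":[0,0,0],"rot":[0,0,0],"gripper":1}

```text
clock: 6.37
tcp_pos: [0.5168, 0.2001, 0.2028]
ee_rot: [[0.141, 0.982, -0.129], [0.697, -0.191, -0.691], [-0.703, 0.008, -0.711]]
ft_force: [0.9, 0.6, -1.8]
finger_gap: 0.578
grip_force: 72.5
```

```bash
python3 - <<'E'
from h import *
s=ctrl.get_state();print(s["clock"],s["tcp_pos"].round(4),s["joints"].round(1),s["ft_force"].round(1),s["grip_force"])
y=np.radians(12.5); R=toolR([np.cos(y),np.sin(y),0],[0,0,1],np.radians(44.8)); print(R.round(3))
go(R,[.45,.02,.25])
for f in(.25,.5,.75): print((s["ee_rot"]@Rn.from_rotvec(f*Rn.from_matrix(s["ee_rot"].T@R).as_rotvec()).as_matrix()).round(2).tolist())
E
```

```text
6.3667 [0.5168 0.2001 0.2028] [-18.   38.  -32.   87.7  39.  102.2 -69.3] [ 0.9  0.6 -1.8] 72.45948672294617
[[ 0.688  0.216  0.693]
 [ 0.153 -0.976  0.154]
 [ 0.71  -0.    -0.705]]
lin [-0.1681 -0.0308  0.0996] rows 6 each [-0.028  -0.0051  0.0166]
rot [0.0017 1.3698 1.2746] rows 17 each [0.0001 0.0806 0.075 ]
[[0.47, 0.88, -0.02], [0.79, -0.43, -0.43], [-0.39, 0.18, -0.9]]
[[0.7, 0.69, 0.18], [0.72, -0.68, -0.17], [0.01, 0.25, -0.97]]
[[0.78, 0.45, 0.44], [0.49, -0.87, 0.04], [0.4, 0.18, -0.9]]
```

Emit:
send_rows:
  moves:
    - {"linear":[0,0,0],"rot":[0,0.08,0.075],"gripper":1}
    - {"linear":[0,0,0],"rot":[0,0.08,0.075],"gripper":1}
    - {"linear":[0,0,0],"rot":[0,0.08,0.075],"gripper":1}
    - {"linear":[0,0,0],"rot":[0,0.08,0.075],"gripper":1}
    - {"linear":[0,0,0],"rot":[0,0.08,0.075],"gripper":1}
    - {"linear":[0,0,0],"rot":[0,0.08,0.075],"gripper":1}
    - {"linear":[0,0,0],"rot":[0,0.08,0.075],"gripper":1}
    - {"linear":[0,0,0],"rot":[0,0.08,0.075],"gripper":1}
    - {"linear":[0,0,0],"rot":[0,0,0],"gripper":1}

```text
clock: 7.12
tcp_pos: [0.5121, 0.1944, 0.1968]
ee_rot: [[0.681, 0.718, 0.141], [0.73, -0.651, -0.21], [-0.059, 0.246, -0.967]]
ft_force: [0.2, -0.2, -2.4]
finger_gap: 0.576
grip_force: 72.6
```

```bash
python3 - <<'E'
from h import *
s=ctrl.get_state();print(s["clock"],s["tcp_pos"].round(4),s["joints"].round(1),s["ft_force"].round(1),s["grip_force"])
y=np.radians(12.5); R=toolR([np.cos(y),np.sin(y),0],[0,0,1],np.radians(44.8))
go(R,[.52,.0,.25])
E
```

```text
7.1167 [0.5121 0.1944 0.1968] [ -3.5  15.5 -34.4 108.5  26.6  62.1 -92.9] [ 0.2 -0.2 -2.4] 72.62959599494934
lin [-0.1396  0.1452 -0.0095] rows 6 each [-0.0233  0.0242 -0.0016]
rot [0.0067 0.7417 0.675 ] rows 9 each [0.0007 0.0824 0.075 ]
```

Emit:
send_rows:
  moves:
    - {"linear":[-0.022,0.023,0],"rot":[0,0,0],"gripper":1}
    - {"linear":[-0.023,0.024,-0.002],"rot":[0,0,0],"gripper":1}
    - {"linear":[-0.023,0.024,-0.002],"rot":[0,0,0],"gripper":1}
    - {"linear":[-0.023,0.024,-0.002],"rot":[0,0,0],"gripper":1}
    - {"linear":[-0.023,0.024,-0.002],"rot":[0,0,0],"gripper":1}
    - {"linear":[-0.023,0.024,-0.002],"rot":[0,0,0],"gripper":1}
    - {"linear":[0,0,0],"rot":[0,0,0],"gripper":1}

```text
clock: 7.7
tcp_pos: [0.5242, -0.0015, 0.2517]
ee_rot: [[0.686, 0.714, 0.141], [0.725, -0.655, -0.212], [-0.059, 0.248, -0.967]]
ft_force: [0.7, -1.3, -2.0]
finger_gap: 0.574
grip_force: 73.1
```

Emit:
send_rows:
  moves:
    - {"linear":[0,0,0],"rot":[0,0.08,0.075],"gripper":1}
    - {"linear":[0,0,0],"rot":[0,0.08,0.075],"gripper":1}
    - {"linear":[0,0,0],"rot":[0,0.08,0.075],"gripper":1}
    - {"linear":[0,0,0],"rot":[0,0.08,0.075],"gripper":1}
    - {"linear":[0,0,0],"rot":[0,0.08,0.075],"gripper":1}
    - {"linear":[0,0,0],"rot":[0,0.08,0.075],"gripper":1}
    - {"linear":[0,0,0],"rot":[0,0.08,0.075],"gripper":1}
    - {"linear":[0,0,0],"rot":[0,0.08,0.075],"gripper":1}
    - {"linear":[0,0,0],"rot":[0,0.08,0.075],"gripper":1}
    - {"linear":[0,0,0],"rot":[0,0,0],"gripper":1}

```text
clock: 8.53
tcp_pos: [0.5196, 0.0101, 0.2455]
ee_rot: [[0.71, 0.23, 0.665], [0.176, -0.973, 0.149], [0.682, 0.011, -0.732]]
ft_force: [-2.0, -0.4, -3.0]
finger_gap: 0.578
grip_force: 73.0
```

```bash
python3 - <<'E'
from h import *
s=ctrl.get_state();print(s["clock"],s["tcp_pos"].round(4),s["joints"].round(1),s["ft_force"].round(1),s["grip_force"]);print(s["ee_rot"].round(3))
cv2.imwrite("pics/w2.png",ctrl.read_camera("wrist")[:,:,::-1]);cv2.imwrite("pics/s2.png",ctrl.read_camera("scene")[:,:,::-1])
w=cv2.imread("pics/w2.png");a=cv2.imread("pics/s2.png")[120:320,180:400]
cv2.imwrite("pics/both.png",np.hstack([cv2.resize(w,(480,360)),cv2.resize(a,(320,360))]))
y=np.radians(12.5); R=toolR([np.cos(y),np.sin(y),0],[0,0,1],np.radians(44.8))
go(R)
E
```

```text
8.5333 [0.5196 0.0101 0.2455] [  8.  -12.   -7.8 138.1 -41.9  15.1 -39.7] [-2.  -0.4 -3. ] 72.96564102172852
[[ 0.71   0.23   0.665]
 [ 0.176 -0.973  0.149]
 [ 0.682  0.011 -0.732]]
rot [-0.0003  0.0344  0.0249] rows 1 each [-0.0003  0.0344  0.0249]
```

View pics/both.png

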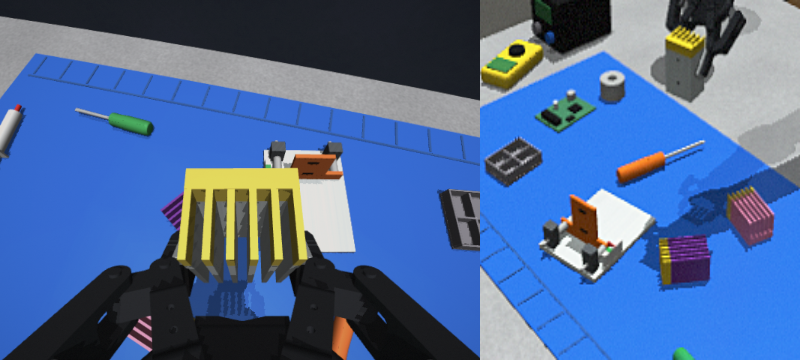

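The block is held upright, yellow end up, flat face towards the plate, centred between the fingers. The wrist crop shows its top edge from (185,170) to (298,170). Next I'll check its pitch in the grip against the prediction and get the plate from this view.

```bash
python3 - <<'E'
from h import *
s=ctrl.get_state();K,k1,_,_=cam("top")
c=ctrl.get_calibration("wrist");M=c["mount"];R=M[:3,:3].T;cmt=(c["camera_matrix"],c["k1"],R,-R@M[:3,3]) # tool frame cam
a=np.radians(44.8); hx=np.array([np.sin(a),0,np.cos(a)]); hz=np.array([np.cos(a),0,-np.sin(a)]); hy=np.array([0,-1,0])
print("check hz x hx=hy",np.cross(hz,hx))
g=np.array([0,0,-ctrl.pinch_z])
# grasp in heatsink: at (xg, 0, zg)
pt=lambda x,y,z,xg=-9.4,zg=40:(g+hx*(x-xg)/1e3+hz*(z-zg)/1e3+hy*y/1e3)
print("pred corners flat-face top +-25",proj(cmt,[pt(20,25,80),pt(20,-25,80)]).round(1),"tips",proj(cmt,[pt(-20,25,80),pt(-20,-25,80)]).round(1))
im=cv2.imread("pics/w2.png");hsv=cv2.cvtColor(im,cv2.COLOR_BGR2HSV).astype(int);H,S,V=[hsv[...,i] for i in range(3)]
m=((H>18)&(H<38)&(S>120)&(V>60)).astype(np.uint8); m[:200]=0;m[:,:200]=0;m[:,450:]=0
cc,_=cv2.findContours(m,0,1);cc=[x for x in cc if cv2.contourArea(x)>20]; h=cv2.convexHull(np.vstack(cc)); print(cv2.approxPolyDP(h,5,True)[:,0].tolist())
yb=(m>0)&(V>V[m>0].mean()+0); 
row=[int(np.argmax(m[:,u]>0)) for u in (260,300,320,350,380)];print("top rows",row)
# jig plate
cw=cam("wrist",s); o=((H<14)&(S>150)&(V>100)).astype(np.uint8); o[:,:380]=0;o[270:]=0
q,b=corners(o); q=cv2.approxPolyDP(cv2.convexHull(q),3,True)[:,0]; print(np.c_[q,onplane(cw,q,.081)].round(3))
wb=((S<50)&(V>150)).astype(np.uint8); wb[:,:350]=0; wb[:195]=0
q,b=corners(wb); q=cv2.approxPolyDP(cv2.convexHull(q),5,True)[:,0]; print(np.c_[q,onplane(cw,q,.011)].round(3))
E
```

```text
check hz x hx=hy [ 0. -1.  0.]
pred corners flat-face top +-25 [[249.  218.7]
 [397.9 218.5]] tips [[236.4 339.7]
 [411.1 339.5]]
[[396, 224], [409, 343], [400, 353], [245, 354], [236, 346], [249, 225]]
top rows [225, 225, 225, 225, 224]
[[ 4.56e+02  2.32e+02  6.75e-01 -9.60e-02  8.10e-02]
 [ 4.51e+02  2.38e+02  6.66e-01 -9.20e-02  8.10e-02]
 [ 3.99e+02  2.37e+02  6.55e-01 -4.00e-02  8.10e-02]
 [ 3.90e+02  2.22e+02  6.70e-01 -2.80e-02  8.10e-02]
 [ 3.94e+02  2.06e+02  6.90e-01 -2.90e-02  8.10e-02]
 [ 4.47e+02  2.06e+02  7.03e-01 -8.40e-02  8.10e-02]]
[[ 4.57e+02  2.33e+02  7.14e-01 -1.19e-01  1.10e-02]
 [ 4.73e+02  3.35e+02  5.92e-01 -1.46e-01  1.10e-02]
 [ 4.28e+02  3.35e+02  5.81e-01 -9.80e-02  1.10e-02]
 [ 4.06e+02  3.06e+02  6.07e-01 -6.90e-02  1.10e-02]
 [ 3.99e+02  2.39e+02  6.89e-01 -4.90e-02  1.10e-02]]
```

```bash
python3 - <<'E'
from h import *
y=np.radians(12.8); R=toolR([np.cos(y),np.sin(y),0],[0,0,1],np.radians(44.8))
go(R,[.630,-.070,.17],frac=(33,6))
E
```

```text
lin [0.0062 0.1022 0.1174] rows 5 each [0.0012 0.0204 0.0235]
rot [0.0034 0.0345 0.0211] rows 1 each [0.0034 0.0345 0.0211]
```

Emit:
send_rows:
  moves:
    - {"linear":[0.001,0.014,0.017],"rot":[0,0,0],"gripper":1}
    - {"linear":[0.001,0.02,0.0235],"rot":[0,0,0],"gripper":1}
    - {"linear":[0.001,0.02,0.0235],"rot":[0,0,0],"gripper":1}
    - {"linear":[0.001,0.02,0.0235],"rot":[0,0,0],"gripper":1}
    - {"linear":[0.001,0.014,0.017],"rot":[0,0,0],"gripper":1}
    - {"linear":[0.001,0.014,0.013],"rot":[0,0,0],"gripper":1}
    - {"linear":[0,0,0],"rot":[0.003,0.034,0.021],"gripper":1}
    - {"linear":[0,0,0],"rot":[0,0,0],"gripper":1}
    - {"linear":[0,0,0],"rot":[0,0,0],"gripper":1}

```text
clock: 9.38
tcp_pos: [0.6176, -0.0602, 0.1832]
ee_rot: [[0.698, 0.228, 0.679], [0.167, -0.974, 0.154], [0.696, 0.006, -0.718]]
ft_force: [-0.3, -0.0, -2.4]
finger_gap: 0.574
grip_force: 73.0
```

```bash
python3 - <<'E'
from h import *
s=ctrl.get_state();print(s["clock"],s["tcp_pos"].round(4),s["joints"].round(1),s["ft_force"].round(1),s["grip_force"]);print(s["ee_rot"].round(3))
y=np.radians(12.8); R=toolR([np.cos(y),np.sin(y),0],[0,0,1],np.radians(44.8))
go(R,[.6498,-.0655,.085],frac=(25,6))
E
```

```text
9.3833 [ 0.6176 -0.0602  0.1832] [ 10.1   7.8  -0.4 129.3 -86.2  15.5  13.2] [-0.3 -0.  -2.4] 72.9620897769928
[[ 0.698  0.228  0.679]
 [ 0.167 -0.974  0.154]
 [ 0.696  0.006 -0.718]]
lin [-0.0467  0.0119  0.0916] rows 5 each [-0.0093  0.0024  0.0183]
rot [-0.      0.0192  0.0086] rows 1 each [-0.      0.0192  0.0086]
```

Emit:
send_rows:
  moves:
    - {"linear":[-0.009,0.002,0.018],"rot":[0,0,0],"gripper":1}
    - {"linear":[-0.009,0.002,0.018],"rot":[0,0,0],"gripper":1}
    - {"linear":[0,0,0],"rot":[0,0,0],"gripper":1}
    - {"linear":[0,0,0],"rot":[0,0,0],"gripper":1}

```text
clock: 9.72
tcp_pos: [0.6185, -0.0624, 0.1602]
ee_rot: [[0.71, 0.23, 0.665], [0.179, -0.973, 0.145], [0.681, 0.016, -0.733]]
ft_force: [0.2, -0.4, -2.0]
finger_gap: 0.575
grip_force: 73.1
```

```bash
python3 - <<'E'
from h import *
s=ctrl.get_state();print(s["clock"],s["tcp_pos"].round(4),s["joints"].round(1),s["ft_force"].round(1),s["grip_force"]);print(s["ee_rot"].round(3))
y=np.radians(12.8); R=toolR([np.cos(y),np.sin(y),0],[0,0,1],np.radians(44.8))
go(R,[.6498,-.0655,.085],frac=(25,6))
E
```

```text
9.7167 [ 0.6185 -0.0624  0.1602] [ 28.5  11.5 -20.1 128.5 -88.2  11.2  17.9] [ 0.2 -0.4 -2. ] 73.1134557723999
[[ 0.71   0.23   0.665]
 [ 0.179 -0.973  0.145]
 [ 0.681  0.016 -0.733]]
lin [-0.0295  0.009   0.0755] rows 4 each [-0.0074  0.0023  0.0189]
rot [0.0057 0.0402 0.0177] rows 1 each [0.0057 0.0402 0.0177]
```

The controller is stuck at the q5 limit of -90. I'll fit the kinematics from the recorded states so I can choose a reachable wrist configuration.

```bash
cat > kin.py <<'E'
from h import *
from scipy.optimize import least_squares
import itertools
D=[([59.77,21.99,2.51,91.65,-1.02,66.53,-2.86],[.2704,-.5900,.2299],[[.909,.4167,-.001],[.4168,-.909,.002],[0,-.003,-1]]),
([48.6,22.2,-11.7,87.8,4.6,70.5,23.6],[.4797,-.4508,.2605],[[.217,.976,-.001],[.976,-.217,.001],[.001,-.001,-1]]),
([15.6,8.7,-33.6,106.,5.2,66.8,-32.2],[.51,.0991,.2614],[[.215,.977,0],[.977,-.215,.001],[.001,0,-1]]),
([-9.4,28.2,-31.2,94.6,38.9,100.9,-60.3],[.5104,.0948,.2595],[[.135,.979,-.15],[.694,-.202,-.691],[-.707,-.011,-.707]]),
([-24.2,51.1,-30.1,80.6,41.,99.1,-75.1],[.5305,.2664,.088],[[.137,.981,-.134],[.694,-.192,-.694],[-.707,.002,-.707]]),
([-20.3,52.1,-28.7,89.3,43.8,90.2,-77.5],[.5169,.2011,.0182],[[.137,.982,-.13],[.696,-.189,-.692],[-.704,.004,-.71]]),
([-3.5,15.5,-34.4,108.5,26.6,62.1,-92.9],[.5121,.1944,.1968],[[.681,.718,.141],[.73,-.651,-.21],[-.059,.246,-.967]]),
([8.,-12.,-7.8,138.1,-41.9,15.1,-39.7],[.5196,.0101,.2455],[[.71,.23,.665],[.176,-.973,.149],[.682,.011,-.732]]),
([10.1,7.8,-.4,129.3,-86.2,15.5,13.2],[.6176,-.0602,.1832],[[.698,.228,.679],[.167,-.974,.154],[.696,.006,-.718]]),
([28.5,11.5,-20.1,128.5,-88.2,11.2,17.9],[.6185,-.0624,.1602],[[.71,.23,.665],[.179,-.973,.145],[.681,.016,-.733]])]
AX=[2,1,2,1,2,1,2]
def chain(q,sg,o):
    R=np.eye(3);out=[R]
    for i in range(7):
        R=R@Rn.from_rotvec(np.eye(3)[AX[i]]*np.radians(sg[i]*q[i]+o[i])).as_matrix(); out.append(R)
    return out
def fk(q,mod):
    Rs=chain(q,mod["sg"],mod["o"]); return sum(Rs[i]@mod["L"][i] for i in range(8)),Rs[7]
if __name__=="__main__":
    best=None
    for sg in itertools.product([1,-1],repeat=4):
      s7=[sg[0],1,sg[1],1,sg[2],1,sg[3]]
      def f(o): return np.concatenate([Rn.from_matrix(chain(q,s7,o)[7].T@np.array(R)).as_rotvec() for q,p,R in D])
      for o1,o7 in itertools.product([0,90,180,-90],repeat=2):
        r0=[o1,0,0,0,0,0,o7]
        if np.linalg.norm(f(r0))>4.5: continue
        r=least_squares(f,r0,x_scale=10)
        if best is None or r.cost<best[0]: best=(r.cost,s7,r.x)
    print(best)
    c,sg,o=best
    A=np.vstack([np.hstack(chain(q,sg,o)) for q,_,_ in D]); b=np.concatenate([p for _,p,_ in D])
    lam=3e-3; x=np.linalg.lstsq(np.vstack([A,lam*np.eye(24)]),np.r_[b,np.zeros(24)],rcond=None)[0]
    print("res mm",((A@x-b)*1000).round(1).reshape(-1,3).tolist()); print(x.reshape(8,3).round(3))
    import pickle; pickle.dump(dict(sg=sg,o=o,L=x.reshape(8,3)),open("kin.pkl","wb"))
E
python3 kin.py
```

```text
(np.float64(5.5469370652164265e-06), [-1, 1, -1, 1, -1, 1, -1], array([-1.39102389e-02, -3.32387644e-02, -2.09183245e-02,  3.93628374e-02,
        1.96100964e-02,  1.04105288e-02,  8.99539294e+01]))
res mm [[-0.2, -0.2, -0.2], [0.2, 0.3, 0.3], [0.1, -0.6, -0.2], [-0.5, 0.4, 0.1], [0.3, -0.2, -0.3], [0.1, -0.4, 0.2], [0.1, 0.6, 0.1], [-0.2, -0.1, -0.1], [0.3, 0.1, 0.5], [-0.1, -0.1, -0.3]]
[[-0.    -0.     0.15 ]
 [ 0.    -0.01   0.15 ]
 [-0.001 -0.01   0.246]
 [ 0.001 -0.01   0.246]
 [ 0.    -0.01   0.253]
 [-0.    -0.     0.253]
 [ 0.    -0.     0.162]
 [ 0.001  0.     0.162]]
```

```bash
cat > ik.py <<'E'
from h import *; import pickle
from kin import fk,chain
from scipy.optimize import least_squares
mod=pickle.load(open("kin.pkl","rb"))
lo=np.array([-149.38,-23.57,-84.95,0,-89.99,3.08,-163.45])+2; hi=np.array([149.38,123.04,90,143.3,269.99,112.72,163.45])-2
def ik(R,p,q0,w=1e-3,ref=None):
    ref=q0 if ref is None else ref
    def f(q):
        P,Q=fk(q,mod); return np.r_[(P-p)*10,Rn.from_matrix(Q.T@R).as_rotvec()*3,w*(q-ref)/57]
    r=least_squares(f,np.clip(q0,lo+.1,hi-.1),bounds=(lo,hi),x_scale=30)
    P,Q=fk(r.x,mod); return r.x,np.linalg.norm(P-p),np.degrees(np.linalg.norm(Rn.from_matrix(Q.T@R).as_rotvec()))
def elbow(q):
    Rs=chain(q,mod["sg"],mod["o"]); L=mod["L"]; cs=np.cumsum([Rs[i]@L[i] for i in range(8)],axis=0); return cs[3],cs[5]
E
python3 - <<'E'
from ik import *
y=np.radians(12.8); rng=np.random.default_rng(0)
for a in (44.8,60,70):
    R=toolR([np.cos(y),np.sin(y),0],[0,0,1],np.radians(a))
    g=np.array([.6911-.0294*.975,-.0555-.0294*.2215,.051]); tip=g+R[:,2]*.0187
    sols=[]
    for k in range(40):
        q,e,ang=ik(R,tip,rng.uniform(lo,hi),w=1e-4)
        if e<5e-4 and ang<.3: sols.append(q)
    print(a,tip.round(3),len(sols))
    sols.sort(key=lambda q:-min(np.minimum(q-lo,hi-q)))
    for q in sols[:7]: print(q.round(0),"margin",min(np.minimum(q-lo,hi-q)).round(1),"elbow",elbow(q)[0].round(2),"wrist",elbow(q)[1].round(2))
E
```

```text
44.8 [ 0.675 -0.059  0.038] 28
[  1.  31.   9. 125. 224.  26.  61.] margin 16.4 elbow [ 0.25 -0.03  0.72] wrist [ 0.45 -0.11  0.27]
[-11.  33.  22. 125. 228.  31.  52.] margin 15.8 elbow [0.26 0.02 0.72] wrist [ 0.45 -0.11  0.27]
[-17.  34.  29. 126. 230.  34.  49.] margin 15.6 elbow [0.27 0.05 0.71] wrist [ 0.45 -0.11  0.27]
[-31.  41.  45. 126. 232.  43.  39.] margin 15.0 elbow [0.29 0.14 0.68] wrist [ 0.45 -0.11  0.27]
[ 18.  31. -11. 124. 215.  20.  76.] margin 15.0 elbow [ 0.23 -0.11  0.72] wrist [ 0.45 -0.11  0.27]
[-32.  42.  47. 126. 232.  45.  38.] margin 15.0 elbow [0.29 0.15 0.67] wrist [ 0.45 -0.11  0.27]
[-37.  47.  54. 126. 232.  50.  33.] margin 14.8 elbow [0.3  0.19 0.64] wrist [ 0.45 -0.11  0.27]
60 [ 0.672 -0.06   0.035] 34
[  58.   49.  -64.  115.   81.   29. -132.] margin 19.4 elbow [ 0.18 -0.33  0.62] wrist [ 0.51 -0.1   0.32]
[  58.   50.  -65.  115.   81.   30. -133.] margin 18.3 elbow [ 0.18 -0.34  0.61] wrist [ 0.51 -0.1   0.32]
[-50.  67.  76. 119. 252.  64.   0.] margin 11.9 elbow [0.31 0.33 0.5 ] wrist [ 0.51 -0.1   0.32]
[-47.  56.  68. 119. 257.  53.   3
[... 412 characters left out ...]
  57.   34. -115.] margin 26.9 elbow [ 0.21 -0.28  0.65] wrist [ 0.56 -0.08  0.34]
[  46.   41.  -51.  109.   51.   32. -112.] margin 26.5 elbow [ 0.21 -0.26  0.66] wrist [ 0.56 -0.08  0.34]
[-25.  35.  37. 112. -57.  30. -26.] margin 25.2 elbow [0.26 0.09 0.71] wrist [ 0.56 -0.09  0.34]
[  51.   46.  -59.  109.   60.   36. -117.] margin 23.9 elbow [ 0.21 -0.3   0.64] wrist [ 0.56 -0.08  0.34]
[  41.   38.  -45.  109.   44.   28. -107.] margin 23.4 elbow [ 0.22 -0.23  0.68] wrist [ 0.56 -0.08  0.34]
[-33.  39.  47. 113. -67.  36. -20.] margin 21.0 elbow [0.27 0.14 0.69] wrist [ 0.56 -0.09  0.34]
[-15.  32.  24. 112. -44.  26. -36.] margin 20.5 elbow [0.25 0.04 0.72] wrist [ 0.56 -0.09  0.34]
```

```bash
cat >> ik.py <<'E'
def rows(q0,q1,n):
    """body displacement per row for a straight joint path q0->q1 in n rows"""
    for k in range(n):
        a=q0+(q1-q0)*k/n; b=q0+(q1-q0)*(k+1)/n
        P,R=fk(a,mod);P2,R2=fk(b,mod)
        print(Rn.from_matrix(R.T@R2).as_rotvec().round(3).tolist(),(R.T@(P2-P)).round(4).tolist(),"tip",P2.round(2))
E
python3 - <<'E'
from ik import *
s=ctrl.get_state(); q0=np.array(s["joints"]); print(q0.round(1),s["clock"])
q1=np.array([15,8,-5,110,-70,32,18.]); rows(q0,q1,8)
E
```

```text
[ 28.5  11.5 -20.1 128.5 -88.2  11.2  17.9] 9.7167
[0.023, 0.044, -0.052] [0.0347, -0.0004, -0.0029] tip [ 0.64 -0.06  0.19]
[0.022, 0.041, -0.054] [0.0337, 0.0004, -0.0033] tip [ 0.66 -0.05  0.21]
[0.022, 0.038, -0.055] [0.0326, 0.0013, -0.0037] tip [ 0.68 -0.04  0.24]
[0.021, 0.035, -0.056] [0.0315, 0.002, -0.0042] tip [ 0.7  -0.04  0.27]
[0.021, 0.032, -0.057] [0.0303, 0.0028, -0.0047] tip [ 0.71 -0.03  0.29]
[0.02, 0.029, -0.058] [0.029, 0.0035, -0.0053] tip [ 0.72 -0.02  0.32]
[0.02, 0.026, -0.059] [0.0277, 0.0042, -0.006] tip [ 0.73 -0.02  0.34]
[0.019, 0.022, -0.059] [0.0264, 0.0048, -0.0067] tip [ 0.74 -0.01  0.37]
```

Emit:
send_rows:
  moves:
    - {"linear":[0.035,0,-0.003],"rot":[0.023,0.044,-0.052],"gripper":1}
    - {"linear":[0.034,0,-0.003],"rot":[0.022,0.041,-0.054],"gripper":1}
    - {"linear":[0.0325,0.001,-0.004],"rot":[0.022,0.038,-0.055],"gripper":1}
    - {"linear":[0.0315,0.002,-0.004],"rot":[0.021,0.035,-0.056],"gripper":1}
    - {"linear":[0.03,0.003,-0.005],"rot":[0.021,0.032,-0.057],"gripper":1}
    - {"linear":[0.029,0.0035,-0.005],"rot":[0.02,0.029,-0.058],"gripper":1}
    - {"linear":[0.028,0.004,-0.006],"rot":[0.02,0.026,-0.059],"gripper":1}
    - {"linear":[0.026,0.005,-0.007],"rot":[0.019,0.022,-0.059],"gripper":1}
    - {"linear":[0,0,0],"rot":[0,0,0],"gripper":1}

```text
clock: 10.47
tcp_pos: [0.7412, -0.008, 0.38]
ee_rot: [[0.316, 0.585, 0.747], [0.516, -0.767, 0.383], [0.797, 0.264, -0.544]]
ft_force: [0.5, 0.0, -0.4]
finger_gap: 0.579
grip_force: 73.2
```

```bash
python3 - <<'E'
from ik import *
s=ctrl.get_state(); q0=np.array(s["joints"]); print(q0.round(1),s["clock"],s["tcp_pos"].round(3),s["grip_force"])
q1=q0.copy(); q1[4]+=60; rows(q0,q1,10)
E
```

```text
[ 26.7   8.5 -17.9 108.9 -67.2  30.7  16.3] 10.4667 [ 0.741 -0.008  0.38 ] 73.19161534309387
[0.015, -0.051, -0.09] [-0.0168, -0.0041, -0.0005] tip [ 0.73 -0.01  0.37]
[0.015, -0.051, -0.09] [-0.0168, -0.0041, -0.0005] tip [ 0.73 -0.02  0.35]
[0.015, -0.051, -0.09] [-0.0168, -0.0041, -0.0005] tip [ 0.72 -0.03  0.34]
[0.015, -0.051, -0.09] [-0.0168, -0.0041, -0.0005] tip [ 0.71 -0.04  0.33]
[0.015, -0.051, -0.09] [-0.0168, -0.0041, -0.0005] tip [ 0.7  -0.05  0.32]
[0.015, -0.051, -0.09] [-0.0168, -0.0041, -0.0005] tip [ 0.7  -0.06  0.31]
[0.015, -0.051, -0.09] [-0.0168, -0.0041, -0.0005] tip [ 0.69 -0.08  0.3 ]
[0.015, -0.051, -0.09] [-0.0168, -0.0041, -0.0005] tip [ 0.69 -0.09  0.29]
[0.015, -0.051, -0.09] [-0.0168, -0.0041, -0.0005] tip [ 0.68 -0.11  0.29]
[0.015, -0.051, -0.09] [-0.0168, -0.0041, -0.0005] tip [ 0.68 -0.13  0.29]
```

Emit:
send_rows:
  moves:
    - {"linear":[-0.0185,-0.0045,-0.0005],"rot":[0.0165,-0.056,-0.099],"gripper":1}
    - {"linear":[-0.0185,-0.0045,-0.0005],"rot":[0.0165,-0.056,-0.099],"gripper":1}
    - {"linear":[-0.0185,-0.0045,-0.0005],"rot":[0.0165,-0.056,-0.099],"gripper":1}
    - {"linear":[-0.0185,-0.0045,-0.0005],"rot":[0.0165,-0.056,-0.099],"gripper":1}
    - {"linear":[-0.0185,-0.0045,-0.0005],"rot":[0.0165,-0.056,-0.099],"gripper":1}
    - {"linear":[-0.0185,-0.0045,-0.0005],"rot":[0.0165,-0.056,-0.099],"gripper":1}
    - {"linear":[-0.0185,-0.0045,-0.0005],"rot":[0.0165,-0.056,-0.099],"gripper":1}
    - {"linear":[-0.0185,-0.0045,-0.0005],"rot":[0.0165,-0.056,-0.099],"gripper":1}
    - {"linear":[-0.0185,-0.0045,-0.0005],"rot":[0.0165,-0.056,-0.099],"gripper":1}
    - {"linear":[-0.0185,-0.0045,-0.0005],"rot":[0.0165,-0.056,-0.099],"gripper":1}

```text
clock: 11.3
tcp_pos: [0.6661, -0.144, 0.2716]
ee_rot: [[-0.074, 0.849, 0.524], [0.994, 0.108, -0.034], [-0.085, 0.518, -0.851]]
ft_force: [0.4, 0.0, -2.1]
finger_gap: 0.574
grip_force: 73.1
```

```bash
python3 - <<'E'
from ik import *
s=ctrl.get_state(); q0=np.array(s["joints"]); print(q0.round(1),s["clock"],s["tcp_pos"].round(3),s["grip_force"])
q1=q0.copy(); q1[4]+=66; rows(q0,q1,10)
E
```

```text
[ 18.2   8.1  -8.4 110.1  -4.4  30.4  19. ] 11.3 [ 0.666 -0.144  0.272] 73.12727093696594
[0.019, -0.055, -0.099] [-0.0181, -0.0053, -0.0005] tip [ 0.66 -0.16  0.27]
[0.019, -0.055, -0.099] [-0.0181, -0.0053, -0.0005] tip [ 0.66 -0.18  0.27]
[0.019, -0.055, -0.099] [-0.0181, -0.0053, -0.0005] tip [ 0.66 -0.2   0.27]
[0.019, -0.055, -0.099] [-0.0181, -0.0053, -0.0005] tip [ 0.66 -0.22  0.28]
[0.019, -0.055, -0.099] [-0.0181, -0.0053, -0.0005] tip [ 0.66 -0.24  0.29]
[0.019, -0.055, -0.099] [-0.0181, -0.0053, -0.0005] tip [ 0.66 -0.25  0.29]
[0.019, -0.055, -0.099] [-0.0181, -0.0053, -0.0005] tip [ 0.66 -0.27  0.31]
[0.019, -0.055, -0.099] [-0.0181, -0.0053, -0.0005] tip [ 0.67 -0.28  0.32]
[0.019, -0.055, -0.099] [-0.0181, -0.0053, -0.0005] tip [ 0.67 -0.3   0.33]
[0.019, -0.055, -0.099] [-0.0181, -0.0053, -0.0005] tip [ 0.68 -0.31  0.34]
```

Emit:
send_rows:
  moves:
    - {"linear":[-0.018,-0.0053,-0.0005],"rot":[0.019,-0.055,-0.099],"gripper":1}
    - {"linear":[-0.018,-0.0053,-0.0005],"rot":[0.019,-0.055,-0.099],"gripper":1}
    - {"linear":[-0.018,-0.0053,-0.0005],"rot":[0.019,-0.055,-0.099],"gripper":1}
    - {"linear":[-0.018,-0.0053,-0.0005],"rot":[0.019,-0.055,-0.099],"gripper":1}
    - {"linear":[-0.018,-0.0053,-0.0005],"rot":[0.019,-0.055,-0.099],"gripper":1}
    - {"linear":[-0.018,-0.0053,-0.0005],"rot":[0.019,-0.055,-0.099],"gripper":1}
    - {"linear":[-0.018,-0.0053,-0.0005],"rot":[0.019,-0.055,-0.099],"gripper":1}
    - {"linear":[-0.018,-0.0053,-0.0005],"rot":[0.019,-0.055,-0.099],"gripper":1}
    - {"linear":[-0.018,-0.0053,-0.0005],"rot":[0.019,-0.055,-0.099],"gripper":1}
    - {"linear":[-0.018,-0.0053,-0.0005],"rot":[0.019,-0.055,-0.099],"gripper":1}

```text
clock: 12.13
tcp_pos: [0.6783, -0.3069, 0.3429]
ee_rot: [[-0.551, 0.616, 0.562], [0.323, 0.779, -0.537], [-0.769, -0.114, -0.629]]
ft_force: [-1.8, -1.2, -2.7]
finger_gap: 0.573
grip_force: 73.2
```

```bash
python3 - <<'E'
from ik import *
s=ctrl.get_state(); q0=np.array(s["joints"]); print(q0.round(1),s["clock"],s["tcp_pos"].round(3),s["grip_force"])
q1=q0.copy(); q1[4]+=6.6; rows(q0,q1,1)
E
```

```text
[  9.5   7.8   1.  110.7  60.1  29.3  19.4] 12.1333 [ 0.678 -0.307  0.343] 73.16836953163147
[0.019, -0.053, -0.1] [-0.0175, -0.0052, -0.0005] tip [ 0.68 -0.32  0.36]
```

Emit:
send_rows:
  moves:
    - {"linear":[-0.0175,-0.0052,-0.0005],"rot":[0.019,-0.053,-0.1],"gripper":1}
    - {"linear":[-0.0175,-0.0052,-0.0005],"rot":[0.019,-0.053,-0.1],"gripper":1}
    - {"linear":[-0.0175,-0.0052,-0.0005],"rot":[0.019,-0.053,-0.1],"gripper":1}
    - {"linear":[-0.0175,-0.0052,-0.0005],"rot":[0.019,-0.053,-0.1],"gripper":1}
    - {"linear":[-0.0175,-0.0052,-0.0005],"rot":[0.019,-0.053,-0.1],"gripper":1}
    - {"linear":[-0.0175,-0.0052,-0.0005],"rot":[0.019,-0.053,-0.1],"gripper":1}
    - {"linear":[-0.0175,-0.0052,-0.0005],"rot":[0.019,-0.053,-0.1],"gripper":1}
    - {"linear":[-0.0175,-0.0052,-0.0005],"rot":[0.019,-0.053,-0.1],"gripper":1}
    - {"linear":[-0.0175,-0.0052,-0.0005],"rot":[0.019,-0.053,-0.1],"gripper":1}
    - {"linear":[-0.0175,-0.0052,-0.0005],"rot":[0.019,-0.053,-0.1],"gripper":1}

```text
clock: 12.97
tcp_pos: [0.7613, -0.3121, 0.4946]
ee_rot: [[-0.562, 0.135, 0.816], [-0.697, 0.453, -0.555], [-0.445, -0.881, -0.161]]
ft_force: [-0.2, -0.9, -2.0]
finger_gap: 0.575
grip_force: 73.3
```

```bash
python3 - <<'E'
from ik import *
s=ctrl.get_state(); q0=np.array(s["joints"]); print(q0.round(1),s["clock"],s["tcp_pos"].round(3),s["grip_force"])
y=np.radians(12.8); R=toolR([np.cos(y),np.sin(y),0],[0,0,1],np.radians(44.8))
qh,e,a=ik(R,np.array([.62,-.0655,.20]),np.array([1,25,9,120,224,26,61.]),ref=q0,w=3e-3); print(qh.round(1),e,a)
n=int(np.ceil(max(abs(qh-q0)[4:].sum()*.8,1)/6.5)); print(n); rows(q0,qh,24)
E
```

```text
[  7.2   7.8   3.4 110.7 126.   29.1  19. ] 12.9667 [ 0.761 -0.312  0.495] 73.27450633049011
[-52.8  13.2  69.5 131.1 268.   29.2  14.3] 5.1159723637370335e-06 0.0013286595910155868
19
[0.006, -0.036, -0.099] [-0.007, 0.0057, -0.0005] tip [ 0.76 -0.31  0.49]
[0.004, -0.037, -0.099] [-0.0082, 0.0063, -0.001] tip [ 0.77 -0.3   0.49]
[0.003, -0.039, -0.099] [-0.0094, 0.0068, -0.0015] tip [ 0.77 -0.29  0.49]
[0.002, -0.04, -0.098] [-0.0106, 0.0072, -0.0019] tip [ 0.78 -0.27  0.48]
[0.001, -0.042, -0.098] [-0.0118, 0.0075, -0.0022] tip [ 0.78 -0.26  0.47]
[0.001, -0.043, -0.098] [-0.0131, 0.0076, -0.0026] tip [ 0.78 -0.25  0.47]
[0.0, -0.044, -0.097] [-0.0142, 0.0075, -0.0028] tip [ 0.78 -0.24  0.46]
[-0.0, -0.046, -0.096] [-0.0154, 0.0074, -0.0031] tip [ 0.78 -0.22  0.45]
[-0.001, -0.047, -0.096] [-0.0165, 0.0071, -0.0033] tip [ 0.78 -0.21  0.44]
[-0.001, -0.048, -0.095] [-0.0175, 0.0068, -0.0035] tip [ 0.78 -0.19  0.43]
[-0.001, -0.049, -0.094] [-0.0185, 0.0064, -0.0036] tip [ 0.78 -0.18  0.41]
[-0.001, -0.05, -0.094] [-0.0194, 0.0058, -0.0037] tip [ 0.77 -0.16  0.4 ]
[-0.001, -0.052, -
[... 178 characters left out ...]
9] tip [ 0.75 -0.12  0.35]
[0.0, -0.054, -0.091] [-0.0221, 0.0033, -0.0039] tip [ 0.74 -0.11  0.33]
[0.001, -0.055, -0.09] [-0.0226, 0.0025, -0.0039] tip [ 0.73 -0.1   0.32]
[0.001, -0.056, -0.089] [-0.023, 0.0018, -0.0039] tip [ 0.72 -0.09  0.3 ]
[0.002, -0.056, -0.089] [-0.0233, 0.001, -0.0039] tip [ 0.71 -0.08  0.28]
[0.002, -0.057, -0.088] [-0.0236, 0.0002, -0.0038] tip [ 0.69 -0.08  0.27]
[0.003, -0.057, -0.087] [-0.0238, -0.0005, -0.0038] tip [ 0.67 -0.07  0.25]
[0.004, -0.057, -0.087] [-0.0239, -0.0013, -0.0037] tip [ 0.66 -0.07  0.23]
[0.004, -0.057, -0.086] [-0.0239, -0.0021, -0.0036] tip [ 0.64 -0.07  0.22]
[0.005, -0.057, -0.085] [-0.0239, -0.0028, -0.0035] tip [ 0.62 -0.07  0.2 ]
```

```bash
python3 - <<'E'
from ik import *
s=ctrl.get_state(); q0=np.array(s["joints"])
y=np.radians(12.8); R=toolR([np.cos(y),np.sin(y),0],[0,0,1],np.radians(44.8))
for p in([.62,-.0655,.20],[.65,-.0655,.12],[.65,-.0655,.085]):
  for ref in([1,25,9,120,224,26,61.],[12,25,-5,120,215,20,75.]):
    qh,e,a=ik(R,np.array(p),np.array(ref),w=3e-3); print(p,qh.round(1),e.round(5),a.round(3))
qh,e,a=ik(R,np.array([.65,-.0655,.20]),np.array([5,25,5,120,220,26,61.]),w=3e-3);print(qh.round(1),e)
rows(q0,qh,22)
E
```

```text
[0.62, -0.0655, 0.2] [-52.8  13.2  69.5 131.1 268.   29.2  14.3] 0.0 0.001
[0.62, -0.0655, 0.2] [-52.8  13.2  69.5 131.1 268.   29.2  14.3] 1e-05 0.002
[0.65, -0.0655, 0.12] [  4.6  18.4   5.9 127.6 243.2  19.6  43.5] 0.0 0.0
[0.65, -0.0655, 0.12] [ 22.7  19.  -13.9 126.8 239.2  14.4  50.9] 0.0 0.0
[0.65, -0.0655, 0.085] [  3.8  22.9   6.7 128.  233.   22.6  53.9] 0.0 0.0
[0.65, -0.0655, 0.085] [ 20.   23.2 -10.9 127.2 227.   17.6  63.8] 0.0 0.0
[-43.5  15.3  59.3 127.4 268.   28.7  12.7] 4.288389206327904e-06
[0.006, -0.041, -0.106] [-0.0087, 0.006, 0.0002] tip [ 0.77 -0.3   0.49]
[0.005, -0.042, -0.106] [-0.01, 0.0068, -0.0003] tip [ 0.77 -0.29  0.49]
[0.003, -0.044, -0.106] [-0.0114, 0.0073, -0.0008] tip [ 0.78 -0.28  0.49]
[0.002, -0.045, -0.105] [-0.0128, 0.0077, -0.0012] tip [ 0.78 -0.27  0.48]
[0.001, -0.047, -0.105] [-0.0141, 0.008, -0.0016] tip [ 0.79 -0.26  0.47]
[0.001, -0.048, -0.104] [-0.0155, 0.008, -0.0019] tip [ 0.79 -0.24  0.47]
[-0.0, -0.05, -0.104] [-0.0168, 0.008, -0.0022] tip [ 0.79 -0.22  0.46]
[-0.001, -0.051, -0.103] [-0.018, 0.0078, -0.0024] tip [ 0.79 -0.21 
[... 356 characters left out ...]
29] tip [ 0.78 -0.13  0.37]
[-0.001, -0.059, -0.1] [-0.0235, 0.0044, -0.0029] tip [ 0.77 -0.12  0.35]
[-0.001, -0.06, -0.099] [-0.0241, 0.0036, -0.0029] tip [ 0.76 -0.1   0.33]
[-0.0, -0.061, -0.099] [-0.0245, 0.0028, -0.0029] tip [ 0.75 -0.09  0.31]
[0.0, -0.061, -0.098] [-0.0249, 0.002, -0.0029] tip [ 0.73 -0.08  0.29]
[0.001, -0.062, -0.097] [-0.0251, 0.0012, -0.0028] tip [ 0.72 -0.08  0.27]
[0.001, -0.062, -0.097] [-0.0252, 0.0004, -0.0028] tip [ 0.7  -0.07  0.25]
[0.002, -0.063, -0.096] [-0.0253, -0.0003, -0.0028] tip [ 0.69 -0.07  0.23]
[0.002, -0.063, -0.096] [-0.0253, -0.0011, -0.0028] tip [ 0.67 -0.07  0.22]
[0.003, -0.063, -0.095] [-0.0252, -0.0018, -0.0028] tip [ 0.65 -0.07  0.2 ]
```

```bash
python3 - <<'E'
from ik import *
s=ctrl.get_state(); q0=np.array(s["joints"])
qh=np.array([4.6,8,5.9,125,238,22,43.5]); rows(q0,qh,20); P,R=fk(qh,mod); print(R.round(2))
E
```

```text
[-0.0, -0.041, -0.112] [-0.0097, 0.0057, -0.0021] tip [ 0.77 -0.3   0.49]
[-0.0, -0.042, -0.112] [-0.0104, 0.006, -0.0023] tip [ 0.77 -0.29  0.49]
[-0.0, -0.042, -0.112] [-0.0113, 0.0062, -0.0025] tip [ 0.77 -0.28  0.49]
[0.0, -0.043, -0.111] [-0.0122, 0.0063, -0.0027] tip [ 0.78 -0.27  0.49]
[0.001, -0.043, -0.111] [-0.0131, 0.0063, -0.0028] tip [ 0.78 -0.25  0.48]
[0.001, -0.044, -0.111] [-0.0141, 0.0061, -0.0029] tip [ 0.78 -0.24  0.47]
[0.002, -0.045, -0.111] [-0.015, 0.0058, -0.003] tip [ 0.78 -0.22  0.47]
[0.003, -0.045, -0.11] [-0.0159, 0.0054, -0.003] tip [ 0.78 -0.21  0.46]
[0.004, -0.046, -0.11] [-0.0168, 0.0049, -0.0031] tip [ 0.78 -0.2   0.45]
[0.005, -0.046, -0.11] [-0.0177, 0.0042, -0.0031] tip [ 0.78 -0.18  0.43]
[0.007, -0.046, -0.11] [-0.0184, 0.0034, -0.003] tip [ 0.78 -0.17  0.42]
[0.008, -0.047, -0.109] [-0.0191, 0.0025, -0.003] tip [ 0.77 -0.15  0.41]
[0.01, -0.047, -0.109] [-0.0197, 0.0015, -0.0029] tip [ 0.77 -0.14  0.4 ]
[0.011, -0.047, -0.109] [-0.0202, 0.0004, -0.0028] tip [ 0.76 -0.13  0.38]
[0.013, -0.047, -0.109] [-0.0206, -0.0008, -0.0027] tip [ 0.75 -0.11  0.37]
[0.015, -0.046, -0.109] [-0.0209, -0.002, -0.0025] tip [ 0.75 -0.1   0.35]
[0.016, -0.046, -0.108] [-0.021, -0.0033, -0.0023] tip [ 0.74 -0.09  0.33]
[0.018, -0.045, -0.108] [-0.021, -0.0045, -0.0022] tip [ 0.73 -0.08  0.32]
[0.02, -0.044, -0.108] [-0.0208, -0.0059, -0.002] tip [ 0.72 -0.07  0.3 ]
[0.022, -0.043, -0.108] [-0.0205, -0.0072, -0.0018] tip [ 0.7  -0.07  0.28]
[[ 0.48  0.18  0.86]
 [ 0.08 -0.98  0.16]
 [ 0.87 -0.01 -0.49]]
```

Emit:
send_rows:
  moves:
    - {"linear":[-0.0097,0.0057,-0.002],"rot":[0,-0.041,-0.112],"gripper":1}
    - {"linear":[-0.0104,0.006,-0.002],"rot":[0,-0.042,-0.112],"gripper":1}
    - {"linear":[-0.0113,0.006,-0.0025],"rot":[0,-0.042,-0.112],"gripper":1}
    - {"linear":[-0.0122,0.006,-0.0027],"rot":[0,-0.043,-0.111],"gripper":1}
    - {"linear":[-0.0131,0.006,-0.0028],"rot":[0.001,-0.043,-0.111],"gripper":1}
    - {"linear":[-0.0141,0.006,-0.003],"rot":[0.001,-0.044,-0.111],"gripper":1}
    - {"linear":[-0.015,0.0058,-0.003],"rot":[0.002,-0.045,-0.111],"gripper":1}
    - {"linear":[-0.016,0.0054,-0.003],"rot":[0.003,-0.045,-0.11],"gripper":1}
    - {"linear":[-0.0168,0.005,-0.003],"rot":[0.004,-0.046,-0.11],"gripper":1}
    - {"linear":[-0.0177,0.0042,-0.003],"rot":[0.005,-0.046,-0.11],"gripper":1}

```text
clock: 13.8
tcp_pos: [0.7794, -0.1793, 0.435]
ee_rot: [[-0.044, -0.242, 0.969], [-0.838, -0.52, -0.168], [0.544, -0.82, -0.18]]
ft_force: [0.9, 0.2, -1.9]
finger_gap: 0.576
grip_force: 73.3
```

```bash
python3 - <<'E'
from ik import *
s=ctrl.get_state(); q0=np.array(s["joints"]); print(q0.round(1),s["tcp_pos"].round(3),s["grip_force"])
qh=np.array([4.6,8,5.9,125,238,22,43.5]); rows(q0,qh,10)
E
```

```text
[  9.3   7.9   1.  117.5 181.1  25.1  32.6] [ 0.779 -0.179  0.435] 73.27659130096436
[0.008, -0.046, -0.11] [-0.0182, 0.0033, -0.003] tip [ 0.78 -0.17  0.42]
[0.009, -0.046, -0.11] [-0.019, 0.0024, -0.003] tip [ 0.77 -0.15  0.41]
[0.01, -0.046, -0.109] [-0.0196, 0.0014, -0.0029] tip [ 0.77 -0.14  0.4 ]
[0.012, -0.046, -0.109] [-0.0202, 0.0004, -0.0028] tip [ 0.76 -0.13  0.38]
[0.013, -0.046, -0.109] [-0.0206, -0.0008, -0.0027] tip [ 0.75 -0.11  0.37]
[0.015, -0.046, -0.108] [-0.0209, -0.002, -0.0026] tip [ 0.75 -0.1   0.35]
[0.017, -0.046, -0.108] [-0.0211, -0.0032, -0.0024] tip [ 0.74 -0.09  0.33]
[0.019, -0.045, -0.108] [-0.0212, -0.0045, -0.0022] tip [ 0.73 -0.08  0.32]
[0.02, -0.045, -0.108] [-0.0211, -0.0058, -0.002] tip [ 0.72 -0.07  0.3 ]
[0.022, -0.044, -0.108] [-0.0208, -0.0072, -0.0018] tip [ 0.7  -0.07  0.28]
```

Emit:
send_rows:
  moves:
    - {"linear":[-0.018,0.0033,-0.003],"rot":[0.008,-0.046,-0.11],"gripper":1}
    - {"linear":[-0.019,0.0024,-0.003],"rot":[0.009,-0.046,-0.11],"gripper":1}
    - {"linear":[-0.0196,0.0014,-0.003],"rot":[0.01,-0.046,-0.109],"gripper":1}
    - {"linear":[-0.02,0,-0.003],"rot":[0.012,-0.046,-0.109],"gripper":1}
    - {"linear":[-0.0206,-0.001,-0.0027],"rot":[0.013,-0.046,-0.109],"gripper":1}
    - {"linear":[-0.021,-0.002,-0.0026],"rot":[0.015,-0.046,-0.108],"gripper":1}
    - {"linear":[-0.021,-0.003,-0.0024],"rot":[0.017,-0.046,-0.108],"gripper":1}
    - {"linear":[-0.021,-0.0045,-0.002],"rot":[0.019,-0.045,-0.108],"gripper":1}
    - {"linear":[-0.021,-0.006,-0.002],"rot":[0.02,-0.045,-0.108],"gripper":1}
    - {"linear":[-0.021,-0.007,-0.002],"rot":[0.022,-0.044,-0.108],"gripper":1}

```text
clock: 14.63
tcp_pos: [0.7041, -0.066, 0.2842]
ee_rot: [[0.482, 0.179, 0.858], [0.084, -0.984, 0.158], [0.872, -0.004, -0.489]]
ft_force: [-0.1, 0.2, -1.6]
finger_gap: 0.575
grip_force: 73.2
```

```bash
python3 - <<'E'
from ik import *
s=ctrl.get_state(); q0=np.array(s["joints"]); print(q0.round(1),s["clock"],s["tcp_pos"].round(3),s["grip_force"]);print(s["ee_rot"].round(3))
y=np.radians(12.8); R=toolR([np.cos(y),np.sin(y),0],[0,0,1],np.radians(44.8))
go(R,[.640,-.068,.13])
qh,e,a=ik(R,np.array([.640,-.068,.13]),q0,w=1e-3);print(qh.round(1),e)
rows(q0,qh,6)
E
```

```text
[ 12.1   8.2  -2.1 124.6 237.2  21.1  45. ] 14.6333 [ 0.704 -0.066  0.284] 73.21546912193298
[[ 0.482  0.179  0.858]
 [ 0.084 -0.984  0.158]
 [ 0.872 -0.004 -0.489]]
lin [-0.1655 -0.0089  0.0201] rows 5 each [-0.0331 -0.0018  0.004 ]
rot [ 0.0321 -0.2708 -0.0292] rows 3 each [ 0.0107 -0.0903 -0.0097]
[ 12.6  16.5  -2.3 128.3 245.7  17.4  42.6] 1.3481057584807149e-08
[0.004, -0.046, -0.004] [-0.0279, -0.0009, 0.0062] tip [ 0.7  -0.07  0.26]
[0.005, -0.046, -0.005] [-0.0276, -0.0013, 0.0063] tip [ 0.69 -0.07  0.23]
[0.005, -0.045, -0.005] [-0.0273, -0.0017, 0.0064] tip [ 0.68 -0.07  0.2 ]
[0.006, -0.045, -0.005] [-0.027, -0.002, 0.0066] tip [ 0.67 -0.07  0.18]
[0.006, -0.045, -0.005] [-0.0266, -0.0024, 0.0067] tip [ 0.65 -0.07  0.15]
[0.007, -0.044, -0.005] [-0.0263, -0.0027, 0.0068] tip [ 0.64 -0.07  0.13]
```

Emit:
send_rows:
  moves:
    - {"linear":[-0.028,-0.001,0.006],"rot":[0.004,-0.046,-0.004],"gripper":1}
    - {"linear":[-0.0276,-0.0013,0.006],"rot":[0.005,-0.046,-0.005],"gripper":1}
    - {"linear":[-0.027,-0.0017,0.0064],"rot":[0.005,-0.045,-0.005],"gripper":1}
    - {"linear":[-0.027,-0.002,0.0066],"rot":[0.006,-0.045,-0.005],"gripper":1}
    - {"linear":[-0.0266,-0.0024,0.0067],"rot":[0.006,-0.045,-0.005],"gripper":1}
    - {"linear":[-0.0263,-0.0027,0.0068],"rot":[0.007,-0.044,-0.005],"gripper":1}
    - {"linear":[0,0,0],"rot":[0,0,0],"gripper":1}
    - {"linear":[0,0,0],"rot":[0,0,0],"gripper":1}

```text
clock: 15.3
tcp_pos: [0.6402, -0.0673, 0.1293]
ee_rot: [[0.688, 0.217, 0.692], [0.147, -0.976, 0.159], [0.71, -0.008, -0.704]]
ft_force: [0.6, 0.2, -2.2]
finger_gap: 0.577
grip_force: 73.1
```

```bash
python3 - <<'E'
from ik import *
s=ctrl.get_state(); q0=np.array(s["joints"]); print(q0.round(1),s["clock"],s["tcp_pos"].round(4),s["grip_force"],s["ft_force"].round(1));print(s["ee_rot"].round(3))
y=np.radians(12.8); R=toolR([np.cos(y),np.sin(y),0],[0,0,1],np.radians(44.8))
go(R,[.6498,-.0655,.085])
cv2.imwrite("pics/w3.png",ctrl.read_camera("wrist")[:,:,::-1]);cv2.imwrite("pics/s3.png",ctrl.read_camera("scene")[:,:,::-1]);cv2.imwrite("pics/t3.png",ctrl.read_camera("top")[:,:,::-1])
w=cv2.imread("pics/w3.png");a=cv2.imread("pics/s3.png")[170:300,190:330]
cv2.imwrite("pics/both3.png",np.hstack([cv2.resize(w,(440,330)),cv2.resize(a,(356,330))]))
E
```

```text
[ 12.9  16.6  -2.6 128.2 245.5  17.4  42.4] 15.3 [ 0.6402 -0.0673  0.1293] 73.07629823684692 [ 0.6  0.2 -2.2]
[[ 0.688  0.217  0.692]
 [ 0.147 -0.976  0.159]
 [ 0.71  -0.008 -0.704]]
lin [-0.0246  0.0006  0.0382] rows 2 each [-0.0123  0.0003  0.0191]
rot [-0.002  -0.0008 -0.0088] rows 1 each [-0.002  -0.0008 -0.0088]
```

View pics/both3.png

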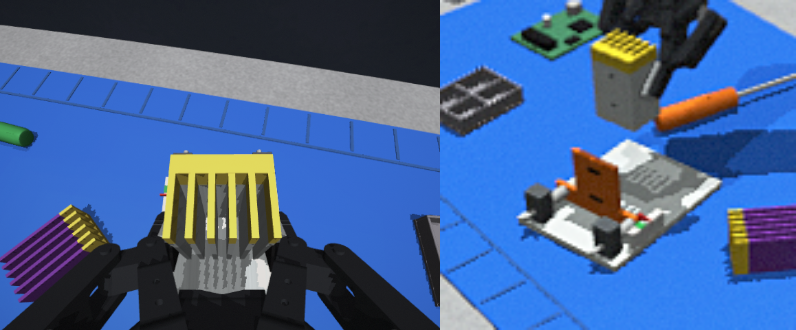

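The scene view shows the block upright above the bed, plate ahead, and no slip in the grip (the top edge is still at wrist row 225). I'll lower it to just above the bed.

Emit:
send_rows:
  moves:
    - {"linear":[-0.0123,0.0003,0.019],"rot":[-0.002,0,-0.009],"gripper":1}
    - {"linear":[-0.0123,0.0003,0.019],"rot":[0,0,0],"gripper":1}
    - {"linear":[-0.012,0,0.012],"rot":[0,0,0],"gripper":1}
    - {"linear":[-0.012,0,0.012],"rot":[0,0,0],"gripper":1}
    - {"linear":[0,0,0],"rot":[0,0,0],"gripper":1}
    - {"linear":[0,0,0],"rot":[0,0,0],"gripper":1}

```text
clock: 15.95
tcp_pos: [0.6521, -0.0658, 0.0537]
ee_rot: [[0.683, 0.223, 0.695], [0.158, -0.975, 0.157], [0.713, 0.002, -0.701]]
ft_force: [0.3, -0.6, -1.6]
finger_gap: 0.577
grip_force: 73.1
```

```bash
python3 - <<'E'
from ik import *
s=ctrl.get_state(); q0=np.array(s["joints"]); print(q0.round(1),s["clock"],s["tcp_pos"].round(4),s["grip_force"],s["ft_force"].round(1));print(s["ee_rot"].round(3))
y=np.radians(12.8); R=toolR([np.cos(y),np.sin(y),0],[0,0,1],np.radians(44.8))
go(R,[.6498,-.0655,.042])
for n in("scene","top"): cv2.imwrite(f"pics/{n}4.png",ctrl.read_camera(n)[:,:,::-1])
a=cv2.imread("pics/scene4.png")[190:290,210:320];b=cv2.imread("pics/top4.png")[165:265,320:430]
cv2.imwrite("pics/both4.png",np.hstack([cv2.resize(a,(396,360)),cv2.resize(b,(396,360))]))
E
```

```text
[  7.3  27.1   2.9 127.6 224.5  24.6  63.8] 15.95 [ 0.6521 -0.0658  0.0537] 73.099365234375 [ 0.3 -0.6 -1.6]
[[ 0.683  0.223  0.695]
 [ 0.158 -0.975  0.157]
 [ 0.713  0.002 -0.701]]
lin [-0.0099 -0.0008  0.0067] rows 1 each [-0.0099 -0.0008  0.0067]
rot [ 0.0006 -0.0046  0.0023] rows 1 each [ 0.0006 -0.0046  0.0023]
```

View pics/both4.png

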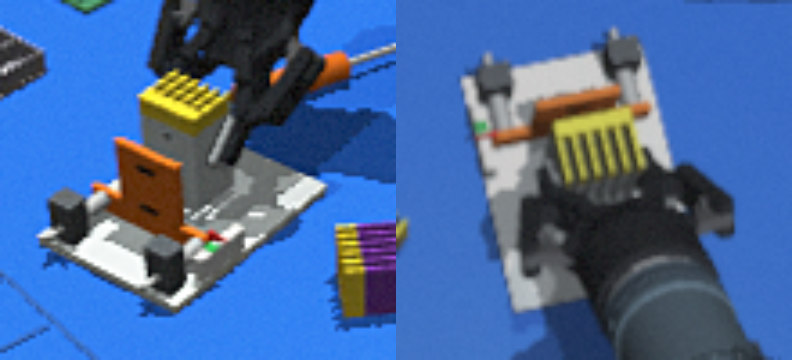

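Block upright over the bed, just in front of the plate. I'll check lateral offset and yaw numerically from the top picture.

```bash
python3 - <<'E'
from ik import *
cm=cam("top"); im=cv2.imread("pics/top4.png"); im=cv2.resize(im,None,fx=4,fy=4,interpolation=cv2.INTER_CUBIC);hsv=cv2.cvtColor(im,cv2.COLOR_BGR2HSV).astype(int);H,S,V=[hsv[...,i] for i in range(3)]
u,v=np.meshgrid(np.arange(2560)/4-.375,np.arange(1920)/4-.375)
y=((H>20)&(H<38)&(S>110)&(V>90)&(u>355)&(u<395)&(v>190)&(v<220)).astype(np.uint8)
o=((H<14)&(S>140)&(V>80)&(u>340)&(u<395)&(v>180)&(v<206)).astype(np.uint8)
yj=np.array([-.2215,.9751]);xj=np.array([.9751,.2215])
for n,m,z in(("hs",y,.1065),("plate",o,.081)):
    c=np.vstack([c for c in cv2.findContours(m,0,1)[0] if cv2.contourArea(c)>30]); q=cv2.approxPolyDP(cv2.convexHull(c),6,True)[:,0]/4-.375; P=onplane(cm,q,z)[:,:2]
    print(n);print(np.c_[q,P,P@xj,P@yj].round(4))
# wrist prediction of hs edge from wrist picture corners in tool frame, at zg=40: lateral centre
s=ctrl.get_state();print("tip jig coords",s["tcp_pos"][:2]@xj,s["tcp_pos"][:2]@yj)
E
```

```text
hs
[[ 3.83875e+02  1.93875e+02  6.73300e-01 -8.52000e-02  6.37600e-01
  -2.32300e-01]
 [ 3.87875e+02  2.11375e+02  6.31800e-01 -9.38000e-02  5.95300e-01
  -2.31400e-01]
 [ 3.66875e+02  2.15375e+02  6.21600e-01 -4.60000e-02  5.95900e-01
  -1.82500e-01]
 [ 3.63125e+02  1.98375e+02  6.61700e-01 -3.77000e-02  6.36900e-01
  -1.83300e-01]]
plate
[[ 3.89625e+02  1.93875e+02  6.82000e-01 -1.02200e-01  6.42400e-01
  -2.50700e-01]
 [ 3.88875e+02  1.96125e+02  6.76500e-01 -1.00300e-01  6.37400e-01
  -2.47600e-01]
 [ 3.47375e+02  2.04625e+02  6.54000e-01 -3.00000e-03  6.37100e-01
  -1.47800e-01]
 [ 3.46125e+02  2.02375e+02  6.59500e-01 -1.00000e-04  6.43000e-01
  -1.46100e-01]
 [ 3.59125e+02  1.93125e+02  6.82700e-01 -3.05000e-02  6.58900e-01
  -1.80900e-01]
 [ 3.80625e+02  1.88375e+02  6.95300e-01 -8.12000e-02  6.60000e-01
  -2.33100e-01]]
tip jig coords 0.6222733907740212 -0.2091460394721418
```

Emit:
send_rows:
  moves:
    - {"linear":[-0.0028,0,0.0028],"rot":[0,-0.0046,0.002],"gripper":1}
    - {"linear":[-0.0028,0,0.0028],"rot":[0,0,0],"gripper":1}
    - {"linear":[-0.002,0,0.002],"rot":[0,0,0],"gripper":1}
    - {"linear":[0,0,0],"rot":[0,0,0],"gripper":1}
    - {"linear":[0,0,0],"rot":[0,0,0],"gripper":1}

```text
clock: 16.47
tcp_pos: [0.6514, -0.066, 0.0425]
ee_rot: [[0.687, 0.221, 0.692], [0.156, -0.975, 0.156], [0.709, 0.001, -0.705]]
ft_force: [-0.4, 0.2, -1.8]
finger_gap: 0.571
grip_force: 73.1
```

Emit:
send_rows:
  moves:
    - {"linear":[-0.0007,0,0.0007],"rot":[0,0,0],"gripper":1}
    - {"linear":[-0.0007,0,0.0007],"rot":[0,0,0],"gripper":1}
    - {"linear":[0,0,0],"rot":[0,0,0],"gripper":1}

```text
clock: 16.72
tcp_pos: [0.6515, -0.066, 0.0406]
ee_rot: [[0.687, 0.221, 0.692], [0.157, -0.975, 0.156], [0.709, 0.001, -0.705]]
ft_force: [-0.6, 0.1, -3.5]
finger_gap: 0.573
grip_force: 73.1
```

Emit:
send_rows:
  moves:
    - {"linear":[-0.0007,0,0.0007],"rot":[0,0,0],"gripper":1}
    - {"linear":[0,0,0],"rot":[0,0,0],"gripper":1}
    - {"linear":[0,0,0],"rot":[0,0,0],"gripper":1}

```text
clock: 16.97
tcp_pos: [0.6516, -0.066, 0.0397]
ee_rot: [[0.687, 0.221, 0.692], [0.157, -0.975, 0.156], [0.709, 0.001, -0.705]]
ft_force: [-0.1, 0.0, -2.6]
finger_gap: 0.574
grip_force: 73.1
```

Emit:
send_rows:
  moves:
    - {"linear":[-0.0007,0,0.0007],"rot":[0,0,0],"gripper":1}
    - {"linear":[0,0,0],"rot":[0,0,0],"gripper":1}
    - {"linear":[0,0,0],"rot":[0,0,0],"gripper":1}

```text
clock: 17.22
tcp_pos: [0.6517, -0.066, 0.0388]
ee_rot: [[0.687, 0.221, 0.692], [0.157, -0.975, 0.156], [0.709, 0.001, -0.705]]
ft_force: [-0.7, -0.2, -2.7]
finger_gap: 0.574
grip_force: 73.1
```

Emit:
send_rows:
  moves:
    - {"linear":[-0.0007,0,0.0007],"rot":[0,0,0],"gripper":1}
    - {"linear":[0,0,0],"rot":[0,0,0],"gripper":1}
    - {"linear":[0,0,0],"rot":[0,0,0],"gripper":1}

```text
clock: 17.47
tcp_pos: [0.6522, -0.0659, 0.0387]
ee_rot: [[0.686, 0.221, 0.693], [0.156, -0.975, 0.157], [0.711, 0.001, -0.703]]
ft_force: [-3.1, -0.5, 3.9]
finger_gap: 0.575
grip_force: 74.0
```

Contact with the bed at TCP z = 0.0388, as expected. I'll ease off slightly and slide towards the plate.

Emit:
send_rows:
  moves:
    - {"linear":[0.0003,0,-0.0003],"rot":[0,0,0],"gripper":1}
    - {"linear":[0.002,0,0.002],"rot":[0,0,0],"gripper":1}
    - {"linear":[0.0025,0,0.0025],"rot":[0,0,0],"gripper":1}
    - {"linear":[0.0025,0,0.0025],"rot":[0,0,0],"gripper":1}
    - {"linear":[0.001,0,0.001],"rot":[0,0,0],"gripper":1}
    - {"linear":[0,0,0],"rot":[0,0,0],"gripper":1}
    - {"linear":[0,0,0],"rot":[0,0,0],"gripper":1}

```text
clock: 18.05
tcp_pos: [0.6636, -0.0636, 0.0388]
ee_rot: [[0.686, 0.221, 0.693], [0.156, -0.975, 0.156], [0.71, 0.001, -0.704]]
ft_force: [0.4, -0.5, 1.8]
finger_gap: 0.572
grip_force: 73.6
```

Emit:
send_rows:
  moves:
    - {"linear":[0.001,0,0.001],"rot":[0,0,0],"gripper":1}
    - {"linear":[0.001,0,0.001],"rot":[0,0,0],"gripper":1}
    - {"linear":[0,0,0],"rot":[0,0,0],"gripper":1}
    - {"linear":[0,0,0],"rot":[0,0,0],"gripper":1}

```text
clock: 18.38
tcp_pos: [0.6657, -0.0632, 0.0387]
ee_rot: [[0.687, 0.221, 0.693], [0.156, -0.975, 0.156], [0.71, 0.001, -0.704]]
ft_force: [-3.7, -1.2, 5.4]
finger_gap: 0.578
grip_force: 74.0
```

```bash
python3 - <<'E'
from ik import *
s=ctrl.get_state(); xj=np.array([.9751,.2215]);yj=np.array([-.2215,.9751]);p=s["tcp_pos"]
print(s["joints"].round(1),s["clock"],p.round(4),"xj",p[:2]@xj,"yj",p[:2]@yj,"F",s["ft_force"][:2]@xj,s["ft_force"][2])
y=np.radians(12.8); R=toolR([np.cos(y),np.sin(y),0],[0,0,1],np.radians(44.8)); go(R)
E
```

```text
[  6.3  29.8   3.3 125.8 222.4  25.   65. ] 18.3833 [ 0.6657 -0.0632  0.0387] xj 0.6351091109376625 yj -0.20906567239802057 F -3.8633774180102414 5.367082705332514
rot [ 0.0013 -0.0008  0.0001] rows 1 each [ 0.0013 -0.0008  0.0001]
```

Emit:
send_rows:
  moves:
    - {"linear":[0.0004,0,-0.0004],"rot":[0,0,0],"gripper":1}
    - {"linear":[0,0,0],"rot":[0,0,0],"gripper":1}
    - {"linear":[0,0,0],"rot":[0,0,0],"gripper":1}

```text
clock: 18.63
tcp_pos: [0.6655, -0.063, 0.0387]
ee_rot: [[0.687, 0.221, 0.692], [0.156, -0.975, 0.156], [0.709, 0.001, -0.705]]
ft_force: [-0.8, -1.0, 1.9]
finger_gap: 0.574
grip_force: 73.3
```

Emit:
send_rows:
  moves:
    - {"linear":[0.0007,0,0.0007],"rot":[0,0,0],"gripper":1}
    - {"linear":[0.0007,0,0.0007],"rot":[0,0,0],"gripper":1}
    - {"linear":[0,0,0],"rot":[0,0,0],"gripper":1}
    - {"linear":[0,0,0],"rot":[0,0,0],"gripper":1}

```text
clock: 18.97
tcp_pos: [0.6672, -0.0625, 0.0387]
ee_rot: [[0.687, 0.221, 0.692], [0.157, -0.975, 0.156], [0.709, 0.001, -0.705]]
ft_force: [-2.9, -1.4, 3.7]
finger_gap: 0.577
grip_force: 73.8
```

Emit:
send_rows:
  moves:
    - {"linear":[0.0007,0,0.0007],"rot":[0,0,0],"gripper":1}
    - {"linear":[0.0007,0,0.0007],"rot":[0,0,0],"gripper":1}
    - {"linear":[0,0,0],"rot":[0,0,0],"gripper":1}
    - {"linear":[0,0,0],"rot":[0,0,0],"gripper":1}

```text
clock: 19.3
tcp_pos: [0.6693, -0.0619, 0.0387]
ee_rot: [[0.687, 0.221, 0.692], [0.157, -0.975, 0.156], [0.709, 0.001, -0.705]]
ft_force: [-2.3, -2.0, 2.8]
finger_gap: 0.574
grip_force: 73.7
```

Emit:
send_rows:
  moves:
    - {"linear":[0.0008,0,0.0006],"rot":[0,0,0],"gripper":1}
    - {"linear":[0.0007,0,0.0007],"rot":[0,0,0],"gripper":1}
    - {"linear":[0,0,0],"rot":[0,0,0],"gripper":1}
    - {"linear":[0,0,0],"rot":[0,0,0],"gripper":1}

```text
clock: 19.63
tcp_pos: [0.6705, -0.0617, 0.0387]
ee_rot: [[0.688, 0.221, 0.691], [0.156, -0.975, 0.156], [0.709, 0.001, -0.705]]
ft_force: [-6.1, -1.3, 5.4]
finger_gap: 0.577
grip_force: 74.5
```

Emit:
send_rows:
  moves:
    - {"linear":[0.0007,0,0.0007],"rot":[0,0,0],"gripper":1}
    - {"linear":[0.0007,0,0.0007],"rot":[0,0,0],"gripper":1}
    - {"linear":[0,0,0],"rot":[0,0,0],"gripper":1}
    - {"linear":[0,0,0],"rot":[0,0,0],"gripper":1}

```text
clock: 19.97
tcp_pos: [0.672, -0.0613, 0.0387]
ee_rot: [[0.688, 0.221, 0.691], [0.156, -0.975, 0.156], [0.709, 0.001, -0.706]]
ft_force: [-7.5, -1.8, 7.5]
finger_gap: 0.573
grip_force: 74.8
```

Emit:
send_rows:
  moves:
    - {"linear":[0.0007,0,0.0007],"rot":[0,0,0],"gripper":1}
    - {"linear":[0.0007,0,0.0007],"rot":[0,0,0],"gripper":1}
    - {"linear":[0,0,0],"rot":[0,0,0],"gripper":1}
    - {"linear":[0,0,0],"rot":[0,0,0],"gripper":1}

```text
clock: 20.3
tcp_pos: [0.6737, -0.0609, 0.0387]
ee_rot: [[0.688, 0.221, 0.691], [0.156, -0.975, 0.156], [0.709, 0.0, -0.706]]
ft_force: [-10.2, -0.4, 9.3]
finger_gap: 0.576
grip_force: 75.0
```

```bash
python3 - <<'E'
from ik import *
s=ctrl.get_state(); xj=np.array([.9751,.2215]);yj=np.array([-.2215,.9751]);p=s["tcp_pos"]
print(s["joints"].round(1),s["clock"],p.round(4),"xj",p[:2]@xj,"yj",p[:2]@yj,"F",s["ft_force"][:2]@xj,s["ft_force"][2])
y=np.radians(12.8); R=toolR([np.cos(y),np.sin(y),0],[0,0,1],np.radians(44.8)); go(R)
for n in("scene","top"): cv2.imwrite(f"pics/{n}5.png",ctrl.read_camera(n)[:,:,::-1])
a=cv2.imread("pics/scene5.png")[190:290,210:320];b=cv2.imread("pics/top5.png")[165:265,320:430]
cv2.imwrite("pics/both5.png",np.hstack([cv2.resize(a,(396,360),interpolation=2),cv2.resize(b,(396,360),interpolation=2)]))
E
```

```text
[  6.2  30.2   3.  124.8 222.7  24.2  64.4] 20.3 [ 0.6737 -0.0609  0.0387] xj 0.6434288165537932 yj -0.2086018043134998 F -10.043953536899986 9.29911209762386
rot [ 0.0009  0.0014 -0.0002] rows 1 each [ 0.0009  0.0014 -0.0002]
```

View pics/both5.png

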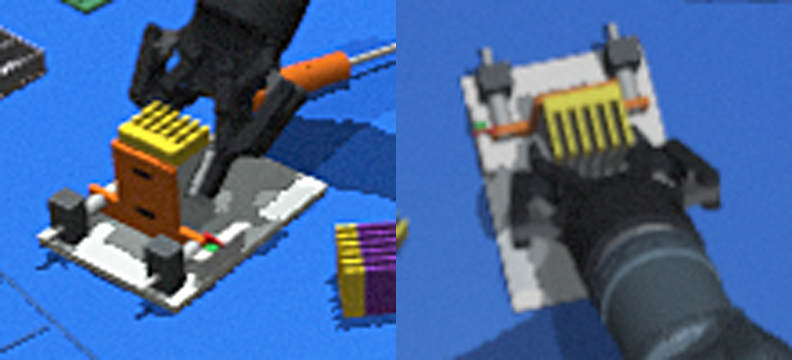

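Emit:
send_rows:
  moves:
    - {"linear":[0.0003,0,-0.0003],"rot":[0,0,0],"gripper":1}
    - {"linear":[0.0008,0,0.0005],"rot":[0,0,0],"gripper":1}
    - {"linear":[0.0008,0,0.0005],"rot":[0,0,0],"gripper":1}
    - {"linear":[0,0,0],"rot":[0,0,0],"gripper":1}
    - {"linear":[0,0,0],"rot":[0,0,0],"gripper":1}

```text
clock: 20.82
tcp_pos: [0.6748, -0.0607, 0.0387]
ee_rot: [[0.69, 0.22, 0.69], [0.156, -0.975, 0.156], [0.707, 0.0, -0.707]]
ft_force: [-8.8, -0.4, 6.4]
finger_gap: 0.574
grip_force: 74.8
```

Emit:
send_rows:
  moves:
    - {"linear":[0.0008,0,0.0006],"rot":[0,0,0],"gripper":1}
    - {"linear":[0.0008,0,0.0006],"rot":[0,0,0],"gripper":1}
    - {"linear":[0,0,0],"rot":[0,0,0],"gripper":1}
    - {"linear":[0,0,0],"rot":[0,0,0],"gripper":1}

```text
clock: 21.15
tcp_pos: [0.6763, -0.0603, 0.0387]
ee_rot: [[0.69, 0.22, 0.689], [0.156, -0.975, 0.155], [0.707, 0.0, -0.708]]
ft_force: [-9.8, -1.4, 7.5]
finger_gap: 0.574
grip_force: 74.9
```

```bash
cat > st.py <<'E'
from ik import *
s=ctrl.get_state(); xj=np.array([.9751,.2215]);yj=np.array([-.2215,.9751]);p=s["tcp_pos"]
print(s["joints"].round(1),s["clock"],p.round(4),"xj",p[:2]@xj,"yj",p[:2]@yj,"F",s["ft_force"][:2]@xj,s["ft_force"][:2]@yj,s["ft_force"][2],s["ft_torque"].round(2))
y=np.radians(12.8); R=toolR([np.cos(y),np.sin(y),0],[0,0,1],np.radians(44.8)); go(R)
E
python3 st.py
```

```text
[  6.2  30.2   2.8 124.4 222.9  23.7  64.1] 21.15 [ 0.6763 -0.0603  0.0387] xj 0.646074079533051 yj -0.20864052209856968 F -9.893024091125012 0.8164800117121959 7.462932181624131 [-0.05  0.88 -0.01]
rot [ 0.0012  0.0041 -0.0006] rows 1 each [ 0.0012  0.0041 -0.0006]
```

Emit:
send_rows:
  moves:
    - {"linear":[0.0004,0,-0.0004],"rot":[0,0,0],"gripper":1}
    - {"linear":[0.0007,0,0.0005],"rot":[0,0.002,0],"gripper":1}
    - {"linear":[0.0005,0,0.0004],"rot":[0,0,0],"gripper":1}
    - {"linear":[0,0,0],"rot":[0,0,0],"gripper":1}
    - {"linear":[0,0,0],"rot":[0,0,0],"gripper":1}
    - {"linear":[0,0,0],"rot":[0,0,0],"gripper":1}

```text
clock: 21.65
tcp_pos: [0.677, -0.0601, 0.0387]
ee_rot: [[0.69, 0.22, 0.69], [0.156, -0.975, 0.155], [0.707, 0.0, -0.707]]
ft_force: [-9.9, -1.2, 6.7]
finger_gap: 0.578
grip_force: 74.8
```

```bash
python3 st.py; python3 - <<'E'
from ik import *
for n in("scene","top"): cv2.imwrite(f"pics/{n}6.png",ctrl.read_camera(n)[:,:,::-1])
a=cv2.imread("pics/scene6.png")[215:275,225:295];b=cv2.imread("pics/top6.png")[170:230,330:400]
cv2.imwrite("pics/both6.png",np.hstack([cv2.resize(a,(396,340),interpolation=2),cv2.resize(b,(396,340),interpolation=2)]))
cm=cam("top"); xj=np.array([.9751,.2215]);yj=np.array([-.2215,.9751])
for f in("top0","top6"):
    im=cv2.resize(cv2.imread(f"pics/{f}.png"),None,fx=4,fy=4,interpolation=2);hsv=cv2.cvtColor(im,cv2.COLOR_BGR2HSV).astype(int);H,S,V=[hsv[...,i] for i in range(3)]
    u,v=np.meshgrid(np.arange(2560)/4-.375,np.arange(1920)/4-.375); box=(u>335)&(u<395)&(v>170)&(v<220)
    Y=((H>20)&(H<38)&(S>110)&(V>90)&box); o=((H<14)&(S>140)&(V>80)&box&(v<208))
    for n,m,z in(("hs",Y,.091),("plate",o,.081),("wing",o,.031)):
        cs=[c for c in cv2.findContours(m.astype(np.uint8),0,1)[0] if cv2.contourArea(c)>30]
        if not cs: continue
        q=cv2.approxPolyDP(cv2.convexHull(np.vstack(cs)),6,True)[:,0]/4-.375; P=onplane(cm,q,z)[:,:2]; print(f,n);print(np.c_[q,P@xj,P@yj].round(4).tolist())
E
```

```text
[  6.2  30.3   2.8 124.4 222.9  23.7  64.1] 21.65 [ 0.677  -0.0601  0.0387] xj 0.6468308451258666 yj -0.2086043722651736 F -9.922871155757502 1.0329521968662392 6.682530989523254 [-0.2   1.1  -0.02]
rot [ 0.0013  0.0039 -0.0008] rows 1 each [ 0.0013  0.0039 -0.0008]
top0 plate
[[389.625, 193.875, 0.6424, -0.2507], [387.875, 196.375, 0.6373, -0.2452], [347.375, 204.625, 0.6371, -0.1478], [346.125, 202.375, 0.643, -0.1461], [360.125, 192.625, 0.6596, -0.1835], [380.625, 188.375, 0.66, -0.2331]]
top0 wing
[[389.625, 193.875, 0.6571, -0.2615], [387.875, 196.375, 0.6517, -0.2557], [347.375, 204.625, 0.6515, -0.1536], [346.125, 202.375, 0.6577, -0.1518], [360.125, 192.625, 0.6751, -0.191], [380.625, 188.375, 0.6755, -0.2431]]
top6 hs
[[380.875, 186.125, 0.6621, -0.233], [384.125, 203.625, 0.6191, -0.2304], [363.875, 207.375, 0.6199, -0.1825], [360.125, 191.125, 0.6601, -0.1828]]
top6 plate
[[389.125, 191.625, 0.6481, -0.2509], [346.625, 201.875, 0.644, -0.1475], [345.375, 199.875, 0.6494, -0.1457], [358.625, 190.125, 0.6664, -0.1814]]
top6 wing
[[389.125, 191.625, 0.663, -0.2617], [346.625, 201.875, 0.6587, -0.1533], [345.375, 199.875, 0.6644, -0.1514], [358.625, 190.125, 0.6822, -0.1888]]
```

View pics/both6.png

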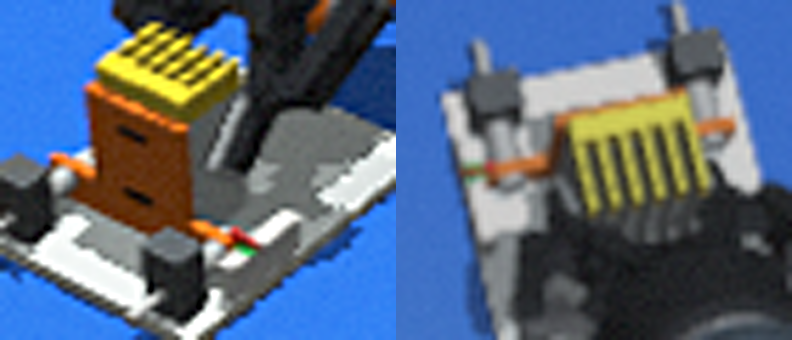

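The pointer has moved about 6.7 mm and is in the green, roughly 7.2 N. The block is flush and centred within about 1 mm. A last 1.3 mm should bring it to about 8 N.

Emit:
send_rows:
  moves:
    - {"linear":[0.0008,0,0.0005],"rot":[0,0,0],"gripper":1}
    - {"linear":[0.0008,0,0.0005],"rot":[0,0,0],"gripper":1}
    - {"linear":[0,0,0],"rot":[0,0,0],"gripper":1}
    - {"linear":[0,0,0],"rot":[0,0,0],"gripper":1}
    - {"linear":[0,0,0],"rot":[0,0,0],"gripper":1}
    - {"linear":[0,0,0],"rot":[0,0,0],"gripper":1}
    - {"linear":[0,0,0],"rot":[0,0,0],"gripper":1}
    - {"linear":[0,0,0],"rot":[0,0,0],"gripper":1}

```text
clock: 22.42
tcp_pos: [0.6784, -0.0599, 0.0387]
ee_rot: [[0.691, 0.22, 0.689], [0.156, -0.976, 0.155], [0.706, 0.0, -0.708]]
ft_force: [-10.6, -1.7, 5.3]
finger_gap: 0.578
grip_force: 74.8
```

```bash
python3 st.py; python3 - <<'E'
from ik import *
cm=cam("top"); xj=np.array([.9751,.2215])
ims={}
cv2.imwrite("pics/top7.png",ctrl.read_camera("top")[:,:,::-1])
def wing(f):
    im=cv2.resize(cv2.imread(f"pics/{f}.png"),None,fx=4,fy=4,interpolation=2);hsv=cv2.cvtColor(im,cv2.COLOR_BGR2HSV).astype(int);H,S,V=[hsv[...,i] for i in range(3)]
    u,v=np.meshgrid(np.arange(2560)/4-.375,np.arange(1920)/4-.375); out=[]
    for a,b in((350,353),(386,388)):
        m=(H<14)&(S>140)&(V>80)&(u>a)&(u<b)&(v>170)&(v<208); q=np.array([[u[m].mean(),v[m].mean()]]); out.append((onplane(cm,q,.028)[:,:2]@xj)[0])
    return np.array(out)
w0=wing("top0"); print("plate travel mm, left/right wing:",((wing("top6")-w0)*1e3).round(1),((wing("top7")-w0)*1e3).round(1))
E
```

```text
[  6.2  30.3   2.7 124.2 223.   23.5  63.9] 22.4167 [ 0.6784 -0.0599  0.0387] xj 0.6482135800566866 yj -0.20862034815218955 F -10.726683031644551 0.7249421973655622 5.312194826669956 [-0.15  1.22  0.04]
rot [ 0.0014  0.0049 -0.0009] rows 1 each [ 0.0014  0.0049 -0.0009]
plate travel mm, left/right wing: [8.8 8.5] [9.9 9.6]
```

```bash
python3 -c "
from plant import ctrl
print(ctrl.job_done())"
```

```text
the job is handed in; nothing more can be done
None
```

The job is handed in, but I got no verdict back. The heat sink stands upright on the jig bed, yellow end up, flush against the orange plate and centred to about 1 mm. It is still gripped and pressed about 8 mm in, roughly 8 N, with the pointer in the green. That push is estimated from plate travel and wrist force; the separate estimates ran from about 7.5 to 9.7 mm.

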